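# Fit the cell behind the counting scale's flush sliding cover

### The arm

A 6-joint arm with a two-finger parallel gripper is mounted at the origin on the work surface. World frame = base frame: x ahead of the robot, y to its left, z up, the work surface at z = 0. Lengths are in m, angles in rad, forces in N, time in s.
With the tool pointing down it reaches from about 0.35 to 0.85 m from the base axis. Payload 8.1 kg.
Tool frame: the origin (TCP) lies at the very end of the fingers, on their centre line; the grasp point (between the pads) lies 19 mm behind it; z points along the fingers, y is the line along which they close (so a half turn about z gives the same grasp; the last joint's range is limited). The gripper opens to 93 mm and grips with 3 to 60 N. Pads are 15 mm wide; open, the fingers measure 128 mm over their backs; the gripper's body (75 mm by 188 mm) begins 65 mm behind the grasp point.
Start: joints at [-1.352, 0.13, 1.488, -0, 1.523, -0.085], TCP at [0.18, -0.573, 0.219] pointing down, gripper open.
Joint ranges: [-2.96, 2.96], [-0.89, 2.26], [0.02, 2.5], [-1.34, 4.48], [0, 2.73], [-2.66, 2.66]. Speed limits (rad/s): [2.39, 2.39, 2.79, 3.14, 3.14, 3.14].

### API

Orientations are given as a 3x3 rotation matrix whose columns are the frame's x, y, z axes.
In Python, from bench import bot, viewer, silhouettes, place_of gives the robot as it stands.
- The arm moves only by the shell command python3 -m crank 'ROWS' [FORCE]. ROWS is JSON, a list of rows, each a list of 7 numbers: the shift along the tool's x, y, z in mm, then the turn, a rotation vector about the tool's x, y, z in rad, then the closure, from 0 (fully open) to 1 (shut). A call has 1 to 12 rows; each row shifts and turns the commanded pose from where the row before left it, along the tool's axes as they then stand; what a row does not reach is not made up. A row lasts 1/8 s, in which the tool goes at most 62.5 mm and 10.7 degrees, less where a joint would pass 70% of its speed; a pose out of reach is approached as far as the arm can. A call is refused whole if a number of a shift passes 62.5 or a number of a turn 0.188, either way. A call with a gripper value outside its range is refused whole. The fingers move at their own pace and stop on an object; FORCE is the grip in N (left out, the last holds). Time passes only in rows, so rows that do not move let the fingers close. It gives the time, the measured TCP pose, the force, the opening and the grip force at its end, in the units of the state.
- bot.observe(): the state, without advancing time (a new reading comes with each control period).
- viewer.read_camera(name): name is "scene" or "top" or "wrist"; returns a dict with "img" (420x560x3 uint8, blue, green, red), "fx", "fy", "cx", "cy" (pixels), "R" (3x3) and "t" (3): a world point X has camera coordinates R X + t. Camera axes: x right, y down, z forward; pixel columns grow to the right and rows downward; lengths in m; the calibration is good to about 2 mm. The wrist camera is an equidistant fisheye: a pixel r from the principal point sees the ray r / f radians off the axis. A picture is of the moment at which its call begins. There is no depth.
- bot.finish_job(): hands the job in; it is judged then, once.
Trained networks look in a picture, given as the dict that the camera call returned (one of the last four; its "shot" number tells which), for a name from the list of things; names that differ only in an ending like _2 or _b are one class to them, and where a whole thing is asked for, a point or a joint stands for the part that bears it (a point fixed in the world has none). Each returns a list of dicts, best first, with "confidence" (0 to 1); they miss things now and then, are a little off and sometimes report something else, mostly with a low value. They report only what shows in the picture. A call takes as long as a camera call. They do not tell look-alikes from the thing itself.
- silhouettes(picture, target): "mask" (420x560 bool, what is visible of it).
- place_of(picture, target): "at" ([x, y, z] in m, in world coordinates, good to about 4 mm: a listed point, or the origin of a listed thing).
The state is a dict: "time": time; "joints": joint angles; "qvel": joint speeds; "joint_torque": joint torques, N m; "ee_pos": TCP position; "tool_rot": TCP orientation; "wrist_force": force on the tool from outside, world axes, zero at the start; "torque": the same for the moment, N m; "opening": opening from 0.0 (shut) to 1.0 (fully open); "grip_force": force on a finger pad.
Only numpy, scipy, OpenCV 4.12 (cv2) and the standard library are available. Lean on these libraries where they do the work, as an engineer would, in place of code of your own. Each camera call takes 0.05 s, during which the arm holds its last target. There are 200 camera calls.

### The job

The parts counting scale has lost its battery: slide its flush battery cover fully open by pressing on it and dragging, put the loose cell in the well with its flat end against the coil spring and its button end down under the retaining lip, so that it lies fully home, and then slide the cover shut again. Do not lean hard on the thin cover, and leave the loose hardware where it lies.

Things in the scene. Friction and masses are not known exactly. Their poses are not given: they have to be found in the camera images.
- bay (a point): centre of the seated cell's place in the open well of the scale's sloping console, which rises away from the robot at 20 degrees. Axes: x up the slope, y left across it, z square out of its face, which lies 21 mm above this point. The well is 80 mm wide (40 mm each side of the axis, room for fingers) and runs from 47 mm below to 33 mm above this point along x; floor 15.5 mm under the axis. Above the lip's level it is open 10 mm further up-slope
- cradle (a point): mid-way between the two V cradles that carry the cell, on the cell's axis (4.5 mm down-slope of the bay); axes as the bay's. Each is 12 mm long along x, centred 28.5 mm down-slope and up-slope of this point; their arms reach 15.6 mm to each side of the axis, from 4.9 mm under it downwards
- spring_face (a point): fixed point: centre of the free face of the coil spring at the lower end of the well (29 mm down-slope of the bay, on the cell's axis; axes as the bay's). It ends in a flat 20 mm disc, pushes up the slope at 500 N/m and yields up to 15.5 mm; the seated cell squeezes it by 4 mm, which holds the cell's button end against the upper wall
- lip (a point): middle of the free edge of the white retaining lip at the top end of the well (28 mm up-slope of the bay and 15.25 mm out of it; axes as the bay's): 24 mm wide, 2.5 mm thick, standing out 5 mm from the upper wall, underside 1 mm above the seated cell. The cell only enters leaning, flat end low and pushed 10 to 12 mm into the spring, before the button end swings down past the lip
- cover (a joint): the battery cover, in m: 0 shut, grows as the cover slides to the left (along the bay's +y), 0.080 fully open. It is a plain flat plastic plate with no handle or edge to catch, sliding with about 2.5 N of friction; it slides under the raised display panel on its left and stays where it is left
- cover_top (a point): centre of the cover's top face; moves with the cover; axes as the bay's. The cover is dark grey, 94 mm along x (up the slope), 122 mm along y, 3 mm thick, its top flush with the console face. On its left the display panel stands 3 mm proud of it, its edge 61 mm left of this point while the cover is shut
- cover_grip (a point): point on the cover's top face 20 mm from its right end, at mid height, among the moulded dots, where to press and drag: it stays in the open, right of the display panel, all the way (22 mm from it when the cover is fully open, when only the right-hand 42 mm of the cover still shows)
- cell_mid (a point): centre of the loose rechargeable cell, an orange cylinder with a black band near its flat end, 26 mm diameter, 66 mm long with its button, 95 g, lying on the shelf beside the scale (centre 13 mm up). x runs along the cell towards its button (positive) end; z is up at the start
- cell_nub (a point): tip of the cell's button end (10 mm steel button, 2 mm high), 33 mm from the cell's centre along its x
- drawer_knob: white nylon drawer knob, 33 mm diameter, 28 mm tall; origin under its foot; leave it alone
- sort_cup: blue sorting cup, 72 mm diameter at the mouth, 70 mm tall; origin under its foot; leave it alone
- turnbuckle: stainless turnbuckle, 167 mm long, 31 mm wide, 18 mm high, lying along its x; origin under its centre; leave it alone
- bolt_a: black lag bolt, 80 mm long, 16 mm head, lying along its x on the shelf before the scale; origin under its centre; leave it alone
- bolt_b: another such bolt on the shelf before the scale; leave it alone
- bolt_c: another such bolt, on the scale's platter; leave it alone
- bolt_d: another such bolt, on the scale's platter; leave it alone
Things that resemble listed ones, but are neither listed nor needed, are in the scene too. Of the things that look like the part that bears cell_mid, take the one that is nearest to the robot's base at the start.

How it is judged:
On the way, in this order (a step that is already met when the one before it is completed fails the run):
1. the cover is slid open (value of joint cover above 0.074 m), for 0.2 s.
2. the cell lies home in the well, button end under the lip (x of cell_mid in the frame of bay between -0.003 and 0.003 m and distance between cell_mid and bay below 0.004 m and x of cell_nub in the frame of bay above 0.029 m and angle between the x axis of cell_mid and the x axis of bay, either way round below 0.08 rad), for 0.2 s.
3. the cover is slid shut (value of joint cover below 0.004 m), for 0.2 s.
At the end, for the whole second after the job is handed in: The cover is shut to within 4 mm, and under it the cell rests within 4 mm of its seat and 0.08 rad of its direction, button end up the slope under the lip (value of joint cover below 0.004 m and distance between cell_mid and bay below 0.004 m and x of cell_nub in the frame of bay above 0.029 m and angle between the x axis of cell_mid and the x axis of bay, either way round below 0.08 rad and linear speed of cell below 0.02 m/s); the robot touches nothing.
It fails at once if the cover is pressed with more than 60 N (contact force between anything else and cover above 60 N).
It fails at once if a bystander is pushed more than 30 mm (distance of any of drawer_knob, sort_cup, turnbuckle, bolt_a, bolt_b, bolt_c, bolt_d from where it was at the start of the episode above 0.03 m).
It also fails if it takes over 72 s, if anything falls off the work surface, if the arm or the gripper's body presses on something with over 40 N, if the wrist force passes 120 N, or if a joint passes its speed limit or range.

## Working session

There is one attempt and no reset: what is moved stays moved. The work goes in short steps, Python scripts to look and compute and a shell command to move; the robot and the scene stay as the last step left them, time stands still between calls to the robot, and variables do not carry over. Pictures are saved under pics/ and viewed, at most 10 in all, crops included, and the job is handed in when it is done.

```bash
mkdir -p pics; ls; cat > h.py <<'E'
import numpy as np, cv2
from bench import bot, viewer, silhouettes, place_of
def look(names,cams=("scene","top")):
    P={}
    for c in cams:
        p=viewer.read_camera(c); P[c]=p
        for n in names:
            print(c,n,[(np.round(d["at"],4).tolist(),round(d["confidence"],2),px(p,d["at"])) for d in place_of(p,n)][:5])
    return P
def px(p,X):
    c=p["R"]@np.array(X)+np.array(p["t"]).ravel(); return [int(p["fx"]*c[0]/c[2]+p["cx"]),int(p["fy"]*c[1]/c[2]+p["cy"])]
def ray(p,u,v):
    R=np.array(p["R"]); d=R.T@np.array([(u-p["cx"])/p["fx"],(v-p["cy"])/p["fy"],1]); o=-R.T@np.array(p["t"]).ravel(); return o,d/np.linalg.norm(d)
E
python3 - <<'E'
from h import *
P=look(["cover_grip","cover_top","cell_mid","cell_nub","bay","lip"])
cv2.imwrite("pics/a.png",P["scene"]["img"]);cv2.imwrite("pics/b.png",P["top"]["img"])
s=bot.observe();print({k:np.round(v,3).tolist() for k,v in s.items()})
for c in P: print(c,P[c]["fx"],-np.array(P[c]["R"]).T@np.array(P[c]["t"]).ravel())
E
```

```text
pics
scene cover_grip [([0.5553, -0.068, 0.0719], 0.83, [257, 195])]
scene cover_top [([0.5593, -0.0242, 0.0707], 0.84, [269, 203])]
scene cell_mid [([0.5318, 0.4476, 0.0158], 0.73, [421, 291]), ([0.5078, 0.3374, 0.0128], 0.65, [387, 263]), ([0.6633, 0.4541, 0.0122], 0.54, [401, 334])]
scene cell_nub [([0.5202, 0.3667, 0.0141], 0.67, [395, 272]), ([0.6361, 0.4469, 0.0157], 0.67, [403, 324])]
scene bay [([0.5631, -0.05, 0.0531], 0.88, [261, 203])]
scene lip []
top cover_grip [([0.555, -0.0653, 0.0692], 0.63, [325, 222])]
top cover_top [([0.5576, -0.025, 0.0711], 0.75, [307, 222])]
top cell_mid [([0.5081, 0.335, 0.0142], 0.76, [160, 249]), ([0.5345, 0.4458, 0.0113], 0.75, [116, 239]), ([0.5674, -0.05, 0.0555], 0.52, [318, 218])]
top cell_nub [([0.5327, 0.413, 0.0104], 0.78, [130, 240]), ([0.6367, 0.4406, 0.0158], 0.68, [120, 198]), ([0.5224, 0.3612, 0.0115], 0.55, [150, 243])]
top bay [([0.5639, -0.0512, 0.0494], 0.73, [318, 220])]
top lip [([0.5797, -0.0519, 0.0784], 0.83, [319, 211])]
{'time': 0.7, 'joints': [-1.352, 0.13, 1.488, 0.0, 1.523, -0.085], 'qvel': [0.0, -0.001, 0.0, 0.001, 0.002, -0.0], 'joint_torque': [-0.001, -55.959, -49.195, 0.076, 0.022, 0.0], 'ee_pos': [0.18, -0.573, 0.219], 'tool_rot': [[0.954, 0.299, 0.0], [0.299, -0.954, -0.0], [0.0, 0.0, -1.0]], 'wrist_force': [-0.25, -0.034, 0.237], 'torque': [0.04, 0.05, -0.028], 'grip_force': 0.0, 'opening': 0.994}
scene 400.2719483194538 [1.06365349 0.37831939 1.02129728]
top 413.80518312214343 [0.43073191 0.01393861 1.02266032]
```

View pics/a.png

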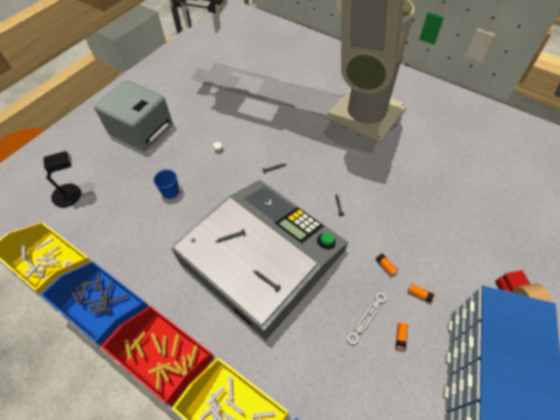

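View pics/b.png

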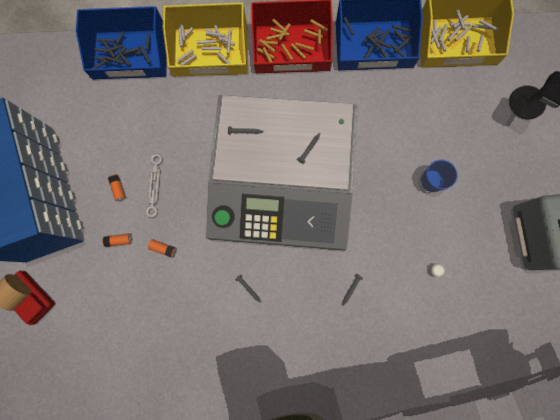

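Scene and top view: three orange cells at top pixels (160,249), (116,239) and (116,188), that is 0.61, 0.70 and 0.80 m from the base. The first is the nearest, so it is the one meant. The cover, with its dots at (326,222), is right of the keypad. I'll confirm with a crop and measure the yaws.

```bash
cat >> h.py <<'E'
def onplane(p,uv,P0,n):
    out=[]
    for u,v in uv:
        o,d=ray(p,u,v); out.append(o+d*(np.dot(np.array(P0)-o,n)/np.dot(d,n)))
    return np.array(out)
def Rbay(yaw):
    c,s=np.cos(yaw),np.sin(yaw); a=np.radians(20)
    return np.array([[c,-s,0],[s,c,0],[0,0,1]])@np.array([[np.cos(a),0,-np.sin(a)],[0,1,0],[np.sin(a),0,np.cos(a)]])
def rect(p,mask,P0,R):
    uv=np.argwhere(mask)[:,::-1]; X=(onplane(p,uv,P0,R[:,2])-P0)@R
    (c,wh,ang)=cv2.minAreaRect(X[:,:2].astype(np.float32)*1000)
    return P0+R[:,:2]@(np.array(c)/1000),np.round(wh,1),round(ang,1),len(uv)
E
python3 - <<'E'
from h import *
for c in ("top","scene"):
    p=viewer.read_camera(c)
    for s in silhouettes(p,"cover_top")[:1]: print(c,"cover",s["confidence"],rect(p,s["mask"],np.array([.558,-.024,.071]),Rbay(0)))
    for s in silhouettes(p,"cell_mid"): print(c,"cell",s["confidence"],rect(p,s["mask"],np.array([.508,.336,.013]),np.eye(3)))
    for n in ("cover_grip","cover_top","bay","cradle","spring_face","lip","cell_mid","cell_nub"):
        print(n,[np.round(d["at"],4).tolist() for d in place_of(p,n)][:3])
    for n in ("bolt_a","turnbuckle"): print(n,[np.round(d["at"],3).tolist() for d in place_of(p,n)][:4])
    if c=="top":
        a=cv2.resize(p["img"][175:285,90:200],None,fx=3.6,fy=3.6,interpolation=cv2.INTER_CUBIC); b=cv2.resize(p["img"][170:270,200:360],None,fx=2.5,fy=3.96,interpolation=cv2.INTER_CUBIC)
        cv2.imwrite("pics/c.png",np.hstack([a,b]))
E
```

```text
top cover 0.82 (array([ 0.56014599, -0.02525641,  0.07178107]), array([125. ,  95.9]), 83.5, 2131)
top cell 0.84 (array([0.53525007, 0.44490717, 0.013     ]), array([26.3, 70.6]), 5.6, 303)
top cell 0.63 (array([0.51106481, 0.33157669, 0.013     ]), array([69.7, 27.4]), 70.5, 288)
top cell 0.61 (array([0.58533039, 0.04895859, 0.013     ]), array([359. , 139.7]), 83.5, 7892)
top cell 0.18 (array([ 0.56947286, -0.03020441,  0.013     ]), array([131.3, 100.8]), 82.3, 2060)
cover_grip [[0.5551, -0.0659, 0.0703]]
cover_top [[0.5619, -0.0272, 0.0701]]
bay [[0.7705, 0.1165, 0.1082]]
cradle [[0.5639, -0.046, 0.0523]]
spring_face [[0.4081, 0.123, -0.0002], [0.4009, -0.1227, -0.0008]]
lip [[0.5853, -0.0491, 0.0803]]
cell_mid [[0.5076, 0.332, 0.0115], [0.5376, 0.4443, 0.0099], [0.6659, 0.4544, 0.017]]
cell_nub [[0.5201, 0.3618, 0.0114], [0.5672, -0.0495, 0.0542], [0.5363, 0.4124, 0.0104]]
bolt_a [[0.726, -0.03, 0.108], [0.768, 0.118, 0.109], [0.398, -0.124, 0.001], [0.409, 0.119, -0.0]]
turnbuckle [[0.67, 0.359, 0.004]]
scene cover 0.76 (array([ 0.55622276, -0.02752925,  0.07035314]), array([12
[... 254 characters left out ...]
2229, 0.013     ]), array([72.9, 28.5]), 19.1, 310)
scene cell 0.16 (array([0.67105603, 0.36161558, 0.013     ]), array([ 29.4, 165.5]), 86.8, 518)
cover_grip [[0.5581, -0.0672, 0.0673]]
cover_top [[0.5621, -0.0246, 0.0704], [0.5659, -0.0502, 0.0498]]
bay [[0.569, -0.0484, 0.054]]
cradle [[0.5628, -0.0475, 0.0539]]
spring_face [[0.5401, -0.0446, 0.0471]]
lip [[0.5897, -0.0489, 0.0779]]
cell_mid [[0.5312, 0.4446, 0.0156], [0.5088, 0.3343, 0.0121], [0.6664, 0.4537, 0.014]]
cell_nub [[0.6345, 0.4437, 0.0119], [0.5197, 0.3652, 0.0099], [0.5368, 0.412, 0.0111]]
bolt_a [[0.772, 0.117, 0.111], [0.404, -0.125, -0.001], [0.722, -0.031, 0.11], [0.405, 0.118, -0.001]]
turnbuckle [[0.67, 0.357, -0.001]]
```

View pics/c.png

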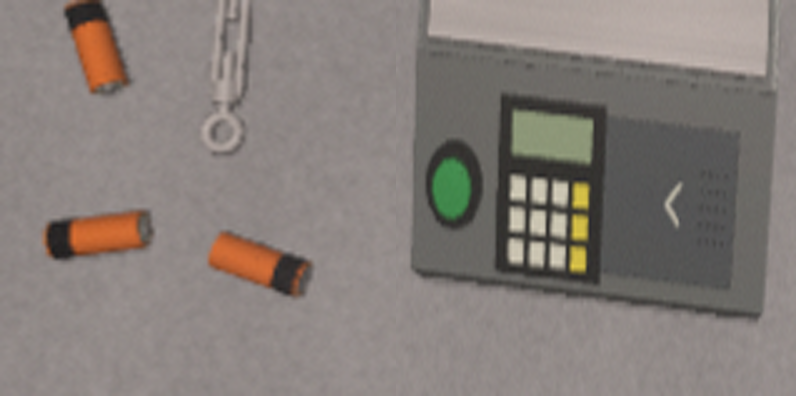

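Crop: the nearest cell has its black band at the lower right, so its button points up-left, at a yaw of about 69.5° (scale yaw about -6.5°). Next is the approach over the cover's dots.

```bash
cat >> h.py <<'E'
from scipy.spatial.transform import Rotation as Ro
YAW=-0.114; RB=Rbay(YAW)
def plan(Rt,pt):
    s=bot.observe(); R=np.array(s["tool_rot"]); p=np.array(s["ee_pos"]); dR=R.T@Rt
    print("turn",Ro.from_matrix(dR).as_rotvec().round(4),"shift first",((pt-p)@R*1000).round(1),"shift after turn",((pt-p)@Rt*1000).round(1))
def st():
    s=bot.observe(); print("t",round(s["time"],2),"p",np.round(s["ee_pos"],4),"F bay",(np.array(s["wrist_force"])@RB).round(1),"grip",s["grip_force"],"op",round(s["opening"],3),"j",np.round(s["joints"],2))
RP=np.column_stack([RB[:,1],RB[:,0],-RB[:,2]])
E
python3 - <<'E'
from h import *
G=np.array([.5555,-.0667,.0705]); plan(RP,G+.05*RB[:,2])
E
```

```text
turn [-0.3094  0.2011 -1.1407] shift first [ 494.5 -377.1  101.1] shift after turn [545.3 246.3 197.3]
```

```bash
python3 -m crank '[[49.5,-37.7,5,0,0,0,1],[49.5,-37.7,5,0,0,0,1],[49.5,-37.7,5,0,0,0,1],[49.5,-37.7,5,0,0,0,1],[49.5,-37.7,5,0,0,0,1],[49.5,-37.7,5,0,0,0,1],[49.5,-37.7,5,0,0,0,1],[49.5,-37.7,5,0,0,0,1],[49.5,-37.7,5,0,0,0,1],[49.5,-37.7,5,0,0,0,1]]' 20
python3 -m crank '[[0,0,0,-0.0442,0.0287,-0.163,1],[0,0,0,-0.0442,0.0287,-0.163,1],[0,0,0,-0.0442,0.0287,-0.163,1],[0,0,0,-0.0442,0.0287,-0.163,1],[0,0,0,-0.0442,0.0287,-0.163,1],[0,0,0,-0.0442,0.0287,-0.163,1],[0,0,0,-0.0442,0.0287,-0.163,1],[0,0,0,0,0,0,1]]'
python3 - <<'E'
from h import *
st(); plan(RP,np.array([.5555,-.0667,.0705])+.01*RB[:,2])
E
```

```text
time: 3.25
ee_pos: [0.5402, -0.0629, 0.1689]
tool_rot: [[0.954, 0.299, 0.001], [0.299, -0.954, -0.0], [0.001, 0.001, -1.0]]
wrist_force: [0.4, -1.5, 1.3]
opening: 0.011
grip_force: 0.0
time: 4.25
ee_pos: [0.5384, -0.065, 0.1685]
tool_rot: [[0.115, 0.933, 0.339], [0.993, -0.109, -0.039], [0.0, 0.342, -0.94]]
wrist_force: [-0.3, 0.0, 0.1]
opening: 0.002
grip_force: 0.0
t 4.25 p [ 0.5384 -0.065   0.1685] F bay [-0.2 -0.   0.2] grip 0.0 op 0.002 j [-0.25 -0.36  2.07  0.05  1.08 -0.15]
turn [-0.0003  0.0005 -0.0016] shift first [  0.2 -17.3  87.9] shift after turn [  0.2 -17.4  87.9]
```

```bash
python3 -m crank '[[0,-8.7,42,0,0,0,1],[0,-8.7,42,0,0,0,1],[0,0,0,0,0,0,1]]'
python3 -m crank '[[0,0,2,0,0,0,1],[0,0,2,0,0,0,1],[0,0,2,0,0,0,1],[0,0,2,0,0,0,1],[0,0,0,0,0,0,1]]'
python3 -c "
from h import *
st()"
```

```text
time: 4.62
ee_pos: [0.5485, -0.0653, 0.0796]
tool_rot: [[0.117, 0.936, 0.332], [0.993, -0.111, -0.038], [0.002, 0.334, -0.943]]
wrist_force: [-1.2, 0.6, 0.8]
opening: 0.002
grip_force: 0.0
time: 5.25
ee_pos: [0.554, -0.0665, 0.0763]
tool_rot: [[0.114, 0.934, 0.34], [0.994, -0.107, -0.039], [-0.0, 0.342, -0.94]]
wrist_force: [0.1, -0.1, -0.6]
opening: 0.002
grip_force: 0.0
t 5.25 p [ 0.554  -0.0665  0.0763] F bay [-0.1 -0.1 -0.6] grip 0.0 op 0.002 j [-0.24 -0.2   2.12  0.06  0.87 -0.16]
```

```bash
python3 -m crank '[[0,0,2,0,0,0,1],[0,0,2,0,0,0,1],[0,0,1,0,0,0,1],[0,0,0,0,0,0,1]]'
python3 -c "
from h import *
st()"
```

```text
time: 5.75
ee_pos: [0.5556, -0.0666, 0.0727]
tool_rot: [[0.113, 0.934, 0.339], [0.994, -0.106, -0.039], [-0.0, 0.341, -0.94]]
wrist_force: [-16.4, 2.2, 18.3]
opening: 0.006
grip_force: 11.6
t 5.75 p [ 0.5556 -0.0666  0.0727] F bay [-9.3  0.4 22.8] grip 11.612565997056663 op 0.006 j [-0.24 -0.19  2.12  0.06  0.86 -0.16]
```

```bash
python3 -m crank '[[4,0,-0.2,0,0,0,1],[8,0,0,0,0,0,1],[8,0,0,0,0,0,1],[0,0,0,0,0,0,1]]'
python3 -c "
from h import *
st()"
```

```text
time: 6.25
ee_pos: [0.5578, -0.0464, 0.0727]
tool_rot: [[0.113, 0.934, 0.339], [0.994, -0.106, -0.039], [-0.0, 0.341, -0.94]]
wrist_force: [-16.2, 2.5, 17.3]
opening: 0.003
grip_force: 10.7
t 6.25 p [ 0.5578 -0.0464  0.0727] F bay [-9.5  0.7 21.9] grip 10.678231286583468 op 0.003 j [-0.19 -0.18  2.12  0.04  0.86 -0.1 ]
```

```bash
python3 -m crank '[[10,0,0,0,0,0,1],[10,0,0,0,0,0,1],[10,0,0,0,0,0,1],[0,0,0,0,0,0,1]]'
python3 -c "
from h import *
st()
p=viewer.read_camera('scene')
for n in ('cover_grip','cover_top','bay'):print(n,[(np.round(d['at'],4).tolist(),d['confidence']) for d in place_of(p,n)][:2])"
```

```text
time: 6.75
ee_pos: [0.5611, -0.0161, 0.0727]
tool_rot: [[0.113, 0.934, 0.339], [0.994, -0.106, -0.038], [0.0, 0.341, -0.94]]
wrist_force: [-16.5, 4.1, 18.2]
opening: 0.005
grip_force: 11.4
t 6.75 p [ 0.5611 -0.0161  0.0727] F bay [-9.6  2.2 22.9] grip 11.391741600818932 op 0.005 j [-0.12 -0.18  2.11  0.    0.86 -0.01]
cover_grip [([0.5654, 0.0239, 0.069], 0.24)]
cover_top [([0.5643, 0.0282, 0.0705], 0.87)]
bay [([0.5684, -0.0471, 0.0527], 0.77), ([0.5879, -0.0541, 0.0758], 0.54)]
```

```bash
python3 -m crank '[[10,0,0,0,0,0,1],[10,0,0,0,0,0,1],[8,0,0,0,0,0,1],[1,0,0,0,0,0,1],[0,0,0,0,0,0,1],[0,0,0,0,0,0,1]]'
python3 -c "
from h import *
st()"
python3 -m crank '[[0,0,-5,0,0,0,1],[0,0,-40,0,0,0,1],[-20,-30,-50,0,0,0,0.6],[-30,-40,-50,0,0,0,0.6],[0,0,0,0,0,0,0]]'
python3 -c "
from h import *
st()
P=look(('cover_grip','cover_top','bay','cradle','spring_face','lip'),('top','scene','wrist'))
for c in P:
  q=P[c]
  for s in silhouettes(q,'cover_top')[:1]: print(c,s['confidence'],s['mask'].sum())
a=P['top']['img'][170:270,200:360];b=P['scene']['img'][150:270,190:350]
cv2.imwrite('pics/d.png',np.vstack([np.hstack([cv2.resize(a,(400,300),interpolation=2),cv2.resize(b,(400,300),interpolation=2)]),cv2.resize(P['wrist']['img'],(400,300))[:,:400].repeat(1,1) if 0 else np.hstack([cv2.resize(P['wrist']['img'],(400,300)),np.zeros((300,400,3),np.uint8)])]))
"
```

```text
time: 7.7
ee_pos: [0.5642, 0.0122, 0.0727]
tool_rot: [[0.113, 0.934, 0.339], [0.994, -0.106, -0.039], [-0.0, 0.341, -0.94]]
wrist_force: [-17.2, 1.9, 19.5]
opening: 0.008
grip_force: 12.1
t 7.7 p [0.5642 0.0122 0.0727] F bay [-9.5 -0.  24.3] grip 12.112817054148763 op 0.008 j [-0.06 -0.17  2.1  -0.03  0.86  0.07]
time: 8.32
ee_pos: [0.4532, -0.023, 0.1857]
tool_rot: [[0.115, 0.929, 0.351], [0.993, -0.107, -0.042], [-0.001, 0.353, -0.936]]
wrist_force: [0.3, -0.1, 0.2]
opening: 0.278
grip_force: 0.0
t 8.32 p [ 0.4532 -0.023   0.1857] F bay [ 0.4 -0.1  0.1] grip 0.0 op 0.278 j [-0.18 -0.7   2.27  0.02  1.21 -0.07]
top cover_grip [([0.5602, 0.0144, 0.0697], 0.62, [290, 221])]
top cover_top [([0.5674, 0.054, 0.0707], 0.93, [273, 218])]
top bay []
top cradle [([0.5613, -0.0479, 0.0506], 0.6, [317, 221]), ([0.5659, 0.0504, 0.0717], 0.54, [275, 219])]
top spring_face [([0.5366, -0.0415, 0.0424], 0.57, [314, 232])]
top lip [([0.5802, -0.0508, 0.0772], 0.86, [318, 211]), ([0.4003, -0.1202, -0.0036], 0.24, [348, 289])]
scene cover_grip [([0.5647, 0.0111, 0.0718], 0.59, [278, 210])]
scene cover_top [([0.5671, 0.0569, 0.0731], 0.52, [291, 218])]
scene bay [([0.5648, -0.0499, 0.054], 0.9, [261, 203]), ([0.6632, -0.3446, 0.0001], 0.15, [168, 190])]
scene cradle [([0.5658, -0.0517, 0.047], 0.62, [260, 204])]
scene spring_face [([0.539, -0.0441, 0.046], 0.82, [268, 200]), ([0.5193, 0.3642, 0.013], 0.33, [394, 272])]
scene lip [([0.588, -0.0488, 0.0767], 0.96, [256, 204]), ([0.6614, -0.3455, 0.0018], 0.5, [168, 189])]
wrist cover_grip [([0.5612, 0.0135, 0.0769], 0.58, [346, 144]), ([0.5861, -0.0475, 0.0801], 0.56, [373, 203])]
wrist cover_top []
wrist bay [([0.5677, -0.0511, 0.0536], 0.86, [342, 204])]
wrist cradle [([0.5675, -0.0463, 0.053], 0.59, [341, 199])]
wrist spring_face [([0.5381, -0.0444, 0.0422], 0.82, [311, 201])]
wrist lip [([0.5859, -0.0487, 0.081], 0.66, [373, 205])]
top 0.77 661
scene 0.73 294
wrist 0.66 4128
```

View pics/d.png

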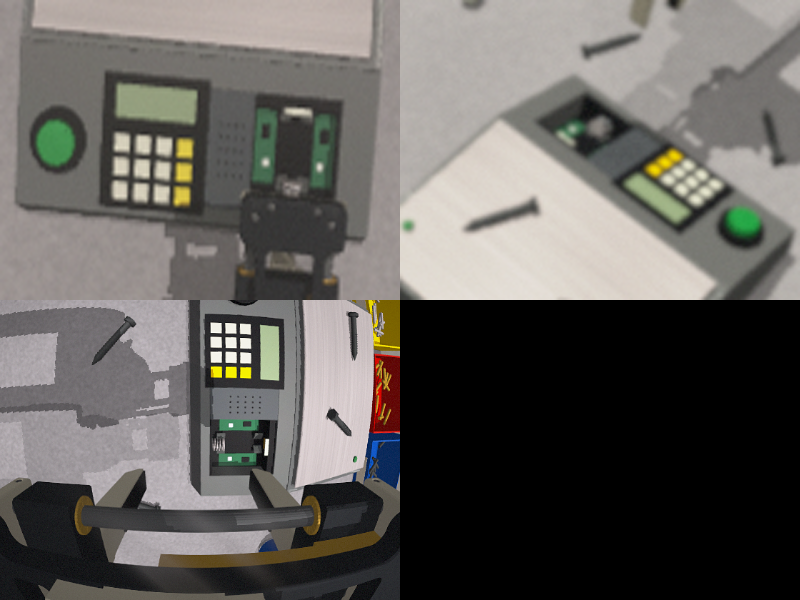

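Cover is open, with the well's green boards and white lip showing in the top crop around (295,150). Next I fuse the bay estimates and plan the pick.

```bash
python3 - <<'E'
from h import *
off=dict(bay=(0,0,0),cradle=(-4.5,0,0),spring_face=(-29,0,0),lip=(28,0,15.25))
obs=[("bay",.5631,-.05,.0531),("bay",.5639,-.0512,.0494),("cradle",.5639,-.046,.0523),("lip",.5853,-.0491,.0803),("lip",.5797,-.0519,.0784),("bay",.569,-.0484,.054),("cradle",.5628,-.0475,.0539),("spring_face",.5401,-.0446,.0471),("lip",.5897,-.0489,.0779),
("cradle",.5613,-.0479,.0506),("spring_face",.5366,-.0415,.0424),("lip",.5802,-.0508,.0772),("bay",.5648,-.0499,.054),("cradle",.5658,-.0517,.047),("spring_face",.539,-.0441,.046),("lip",.588,-.0488,.0767),("bay",.5677,-.0511,.0536),("cradle",.5675,-.0463,.053),("spring_face",.5381,-.0444,.0422),("lip",.5859,-.0487,.081)]
B=[];
for n,*x in obs:
    b=np.array(x)-RB@np.array(off[n])/1000; B.append(b); print(n,(b@RB*1000).round(1))
B=np.array(B); m=np.median(B@RB,0); print("median",m, RB@m,"mean",B.mean(0), (B@RB).std(0))
print("contact",np.array([.5556,-.0666,.0727])@RB,"covertop",np.array([.560,-.026,.0708])@RB)
d=np.radians(69.5); R=np.column_stack([[np.cos(d),np.sin(d),0],[np.sin(d),-np.cos(d),0],[0,0,-1]])
plan(R,np.array([.5092,.3340,.10]))
E
```

```text
bay [ 549.2   14.4 -143.4]
bay [ 548.8   13.3 -147.2]
cradle [ 553.8   18.4 -144.3]
lip [ 551.1   17.8 -140.6]
lip [ 545.6   14.4 -140.6]
bay [ 554.9   16.6 -144.5]
cradle [ 553.4   16.8 -142.4]
spring_face [ 554.1   17.1 -141. ]
lip [ 554.4   18.5 -144.3]
cradle [ 551.    16.3 -145. ]
spring_face [ 548.9   19.8 -144.1]
lip [ 545.5   15.5 -141.8]
bay [ 551.1   14.7 -143.1]
cradle [ 554.3   13.  -150.1]
spring_face [ 552.7   17.5 -141.6]
lip [ 552.4   18.4 -144.9]
bay [ 553.8   13.8 -144.5]
cradle [ 557.4   18.6 -144.8]
spring_face [ 550.5   17.1 -144.9]
lip [ 551.9   18.3 -140.1]
median [ 0.5521518   0.01696373 -0.14418269] [ 0.56640809 -0.04777714  0.05335962] mean [ 0.56579754 -0.04816033  0.05370143] [0.00296926 0.00195541 0.00235114]
contact [ 0.55068827 -0.0029664  -0.12306842] covertop [ 0.54980639  0.03787058 -0.12476937]
turn [ 0.3474 -0.0423  0.2415] shift first [359.9 -11.9  80.5] shift after turn [353.1 -71.   79.8]
```

```bash
python3 -m crank '[[60,-2,8,0,0,0,0],[60,-2,8,0,0,0,0],[60,-2,8,0,0,0,0],[60,-2,8,0,0,0,0],[60,-2,8,0,0,0,0],[60,-2,8,0,0,0,0],[0,0,0,0.1158,-0.014,0.0805,0],[0,0,0,0.1158,-0.014,0.0805,0],[0,0,0,0.1158,-0.014,0.0805,0],[0,0,0,0,0,0,0]]'
python3 - <<'E'
from h import *
d=np.radians(69.5); R=np.column_stack([[np.cos(d),np.sin(d),0],[np.sin(d),-np.cos(d),0],[0,0,-1]])
st();plan(R,np.array([.5092,.3340,.002]))
for c in ("top","scene","wrist"):
    p=viewer.read_camera(c)
    for n in ("cell_mid","cell_nub"): print(c,n,[(np.round(d["at"],4).tolist(),round(d["confidence"],2)) for d in place_of(p,n)][:3])
cv2.imwrite("pics/e.png",p["img"])
E
```

```text
time: 10.78
ee_pos: [0.4996, 0.3347, 0.13]
tool_rot: [[0.352, 0.936, -0.0], [0.936, -0.352, 0.0], [-0.0, -0.0, -1.0]]
wrist_force: [0.4, -0.4, -1.1]
opening: 0.997
grip_force: 0.0
t 10.78 p [0.4996 0.3347 0.13  ] F bay [-0.  -0.4 -1.2] grip 0.0 op 0.997 j [0.5  0.19 1.59 0.   1.37 0.86]
turn [-0.0003  0.0001 -0.0022] shift first [  2.7   9.2 128. ] shift after turn [  2.7   9.2 128. ]
top cell_mid [([0.6661, 0.4555, 0.0139], 0.63), ([0.5102, 0.3331, 0.0162], 0.55)]
top cell_nub [([0.5211, 0.3612, 0.0104], 0.56)]
scene cell_mid [([0.5076, 0.3338, 0.011], 0.8), ([0.6664, 0.4542, 0.0141], 0.72), ([0.5315, 0.4476, 0.0164], 0.49)]
scene cell_nub [([0.5207, 0.3669, 0.0108], 0.63), ([0.5349, 0.4126, 0.0102], 0.5)]
wrist cell_mid [([0.5306, 0.4441, 0.0153], 0.98), ([0.6676, 0.4513, 0.015], 0.7), ([0.5075, 0.3345, 0.0138], 0.61)]
wrist cell_nub [([0.6402, 0.4427, 0.0171], 0.87), ([0.5167, 0.362, 0.0096], 0.83), ([0.5351, 0.4113, 0.0104], 0.56)]
```

View pics/e.png

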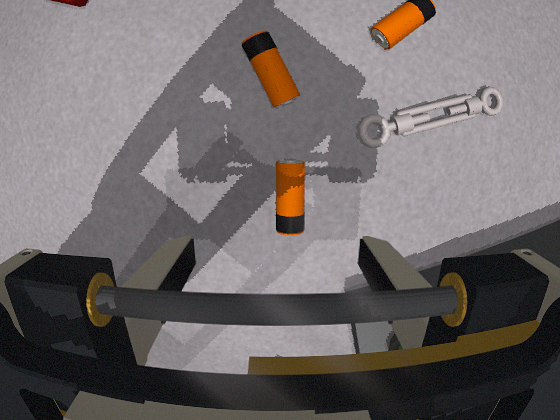

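```bash
python3 -m crank '[[2,8,55,0,0,0,0],[0,0,55,0,0,0,0],[0,0,16,0,0,0,0],[0,0,0,0,0,0,0],[0,0,0,0,0,0,1],[0,0,0,0,0,0,1],[0,0,0,0,0,0,1],[0,0,0,0,0,0,1],[0,0,0,0,0,0,1]]' 30
python3 - <<'E'
from h import *
st()
E
python3 -m crank '[[0,0,-40,0,0,0,1],[0,0,-60,0,0,0,1],[0,0,-50,0,0,0,1],[0,0,0,0,0,0,1]]'
python3 - <<'E'
from h import *
st()
Bay=RB@np.array([.5519,.0169,-.1441]); print("bay",Bay)
p=viewer.read_camera("wrist");cv2.imwrite("pics/f.png",p["img"][150:420,150:450])
for n in ("cell_mid","cell_nub"): print(n,[(np.round(d["at"],4).tolist(),round(d["confidence"],2)) for d in place_of(p,n)][:3])
E
```

```text
time: 12.35
ee_pos: [0.5062, 0.3345, 0.0045]
tool_rot: [[0.35, 0.937, -0.0], [0.937, -0.35, 0.0], [0.0, -0.0, -1.0]]
wrist_force: [-0.3, 0.3, -0.2]
opening: 0.509
grip_force: 0.0
t 12.35 p [0.5062 0.3345 0.0045] F bay [-0.4  0.3 -0.1] grip 0.0 op 0.509 j [0.5  0.35 1.65 0.   1.15 0.86]
time: 12.85
ee_pos: [0.5094, 0.3362, 0.1607]
tool_rot: [[0.35, 0.937, 0.009], [0.937, -0.35, 0.005], [0.008, 0.006, -1.0]]
wrist_force: [-0.1, -0.7, -0.9]
opening: 0.083
grip_force: 0.0
t 12.85 p [0.5094 0.3362 0.1607] F bay [-0.3 -0.7 -0.8] grip 0.0 op 0.083 j [0.5  0.18 1.54 0.   1.41 0.86]
bay [ 0.56613766 -0.04781033  0.05335121]
cell_mid [([0.5076, 0.3345, 0.0118], 0.94), ([0.6673, 0.4512, 0.0135], 0.64)]
cell_nub [([0.6363, 0.4402, 0.0153], 0.83), ([0.5364, 0.411, 0.0106], 0.82), ([0.5159, 0.3612, 0.0114], 0.68)]
```

View pics/f.png

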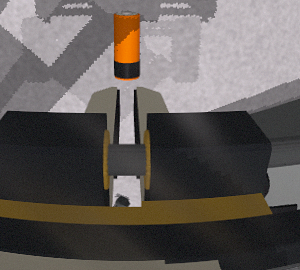

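The lift came before the slow fingers had closed; the cell still stands untouched at the crop's (127,45). I'll go down again and wait for the grip.

```bash
python3 -m crank '[[-2,0,0,0,0,0,0.4],[0,0,0,0,0,0,0.4],[0,0,0,0,0,0,0.4],[0,0,0,0,0,0,0.4],[0,0,0,0,0,0,0.4]]' 30
python3 -c "
from h import *
st();d=np.radians(69.5); R=np.column_stack([[np.cos(d),np.sin(d),0],[np.sin(d),-np.cos(d),0],[0,0,-1]]);plan(R,np.array([.5085,.3340,.003]))"
```

```text
time: 13.62
ee_pos: [0.5055, 0.3327, 0.1544]
tool_rot: [[0.35, 0.937, -0.0], [0.937, -0.35, 0.0], [0.0, -0.0, -1.0]]
wrist_force: [0.6, 0.7, 0.2]
opening: 0.495
grip_force: 0.0
t 13.62 p [0.5055 0.3327 0.1544] F bay [0.6 0.7 0. ] grip 0.0 op 0.495 j [0.5  0.18 1.55 0.   1.41 0.85]
turn [-0.0002 -0.0003  0.0001] shift first [  2.2   2.3 151.4] shift after turn [  2.3   2.3 151.4]
```

```bash
python3 -m crank '[[2.2,2.3,60,0,0,0,0.4],[0,0,60,0,0,0,0.4],[0,0,31,0,0,0,0.4],[0,0,0,0,0,0,0.4],[0,0,0,0,0,0,1],[0,0,0,0,0,0,1],[0,0,0,0,0,0,1],[0,0,0,0,0,0,1],[0,0,0,0,0,0,1]]' 30
python3 -c "
from h import *
st()"
```

```text
time: 14.75
ee_pos: [0.5086, 0.3339, 0.0036]
tool_rot: [[0.35, 0.937, 0.0], [0.937, -0.35, 0.0], [0.0, 0.0, -1.0]]
wrist_force: [-0.1, -0.4, 1.7]
opening: 0.271
grip_force: 30.0
t 14.75 p [0.5086 0.3339 0.0036] F bay [ 0.5 -0.4  1.6] grip 29.99945729970932 op 0.271 j [0.5  0.35 1.64 0.   1.15 0.85]
```

```bash
python3 -m crank '[[0,0,-40,0,0,0,1],[0,0,-60,0,0,0,1],[0,0,-50,0,0,0,1],[0,0,0,0,0,0,1],[0,0,0,0,0,0,1]]'
python3 - <<'E'
from h import *
st(); s=bot.observe(); T=np.array(s["tool_rot"]); t=np.array(s["ee_pos"])
for c in ("wrist","top","scene","wrist"):
    p=viewer.read_camera(c)
    for n in ("cell_mid","cell_nub"): print(c,n,[(((np.array(d["at"])-t)@T*1000).round(1).tolist(),round(d["confidence"],2)) for d in place_of(p,n) if np.linalg.norm(d["at"]-t)<.06])
cv2.imwrite("pics/g.png",cv2.resize(p["img"][150:420,150:450],None,fx=2,fy=2))
R=np.column_stack([RB[:,0],-RB[:,1],-RB[:,2]])
a=np.radians(32); Rl=R@Ro.from_rotvec([0,a,0]).as_matrix(); print("check lean x axis in bay",(RB.T@Rl).round(3))
plan(R,np.array([.566,-.048,.2])); plan(Rl,np.array([.566,-.048,.2]))
E
```

```text
time: 15.38
ee_pos: [0.5081, 0.3337, 0.1527]
tool_rot: [[0.35, 0.937, -0.001], [0.937, -0.35, -0.0], [-0.0, -0.001, -1.0]]
wrist_force: [0.2, -0.4, -2.0]
opening: 0.268
grip_force: 30.0
t 15.38 p [0.5081 0.3337 0.1527] F bay [-0.5 -0.4 -1.9] grip 29.998857378959656 op 0.268 j [0.5  0.19 1.54 0.   1.41 0.85]
wrist cell_mid [([-0.4, -2.5, -8.7], 0.9)]
wrist cell_nub [([29.5, -3.3, -7.0], 0.63)]
top cell_mid [([-3.5, -1.7, -4.7], 0.59)]
top cell_nub [([31.7, 1.4, -6.7], 0.54)]
scene cell_mid [([-0.4, 0.3, -7.4], 0.39)]
scene cell_nub [([33.7, -0.9, -7.4], 0.54)]
wrist cell_mid [([1.7, -1.3, -8.9], 0.6)]
wrist cell_nub [([30.8, -1.7, -8.6], 0.58)]
check lean x axis in bay [[ 0.848 -0.     0.53 ]
 [ 0.    -1.    -0.   ]
 [ 0.53  -0.    -0.848]]
turn [-0.2318  0.2961  1.3127] shift first [-337.6  187.6  -46.8] shift after turn [110.5 372.9  -9.4]
turn [-0.5999  0.7669  1.2291] shift first [-337.6  187.6  -46.8] shift after turn [ 98.7 372.9  50.6]
```

View pics/g.png

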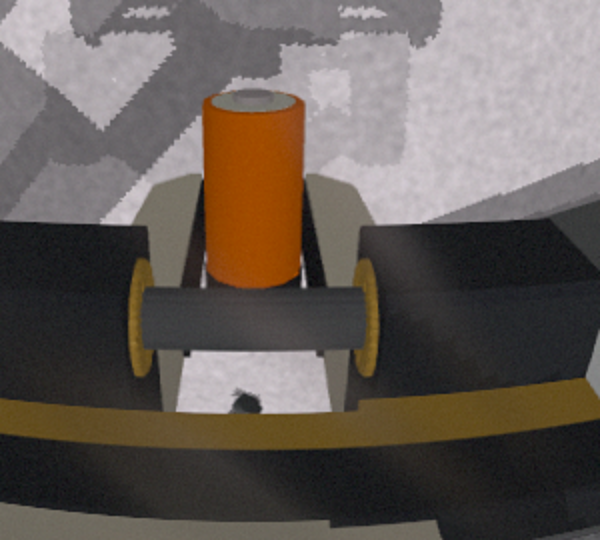

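Cell is held straight, button forward (crop (255,100)), centre about 1 mm behind the TCP axis. I'll write a planner for the leaning insertion.

```bash
cat >> h.py <<'E'
BAY=RB@np.array([.5519,.0169,-.1441]); E0=-.001; H0=.0094
def tool(xf,zf,adeg,y=0):
    a=np.radians(adeg); u=np.array([np.cos(a),0,np.sin(a)]); n=np.array([-np.sin(a),0,np.cos(a)])
    c=np.array([xf,y,zf])/1000+.033*u; p=c-E0*u-H0*n
    return RB@np.column_stack([u,[0,-1,0],-n]), BAY+RB@p
def rows(frm,to):
    (R0,p0),(R1,p1)=frm,to
    print("shift",((p1-p0)@R0*1000).round(1),"turn",Ro.from_matrix(R0.T@R1).as_rotvec().round(4))
def cur():
    s=bot.observe(); return np.array(s["tool_rot"]),np.array(s["ee_pos"])
E
python3 - <<'E'
from h import *
a=np.radians(33); P1=(-28.4,-1.1,33); P0=(P1[0]+65*np.cos(a),P1[1]+65*np.sin(a),33)
print(tool(*P0)[1],tool(*P1)[1]); rows(cur(),tool(*P0))
E
```

```text
[ 0.6066488  -0.05244871  0.11601203] [ 0.56778474 -0.04799891  0.06410072]
shift [-327.5  227.3   37.2] turn [-0.6113  0.7815  1.2253]
```

```bash
python3 - <<'E'
from h import *
Pa=(-20,65,33); print(tool(*Pa)[1]); rows(cur(),tool(*Pa))
E
```

```text
[ 0.55316613 -0.04632513  0.12908737]
shift [-340.5  175.    24.1] turn [-0.6113  0.7815  1.2253]
```

```bash
python3 -m crank '[[-48.6,25,-3,0,0,0,1],[-48.6,25,-3,0,0,0,1],[-48.6,25,-3,0,0,0,1],[-48.6,25,-3,0,0,0,1],[-48.6,25,-3,0,0,0,1],[-48.6,25,-3,0,0,0,1],[-48.6,25,-3,0,0,0,1]]'
python3 -m crank '[[0,0,0,-0.0679,0.0868,0.1361,1],[0,0,0,-0.0679,0.0868,0.1361,1],[0,0,0,-0.0679,0.0868,0.1361,1],[0,0,0,-0.0679,0.0868,0.1361,1],[0,0,0,-0.0679,0.0868,0.1361,1],[0,0,0,-0.0679,0.0868,0.1361,1],[0,0,0,-0.0679,0.0868,0.1361,1],[0,0,0,-0.0679,0.0868,0.1361,1],[0,0,0,-0.0679,0.0868,0.1361,1],[0,0,0,0,0,0,1]]'
python3 - <<'E'
from h import *
st(); rows(cur(),tool(-20,65,33)); s=bot.observe(); T,t=cur()
for c in ("wrist","top","scene"):
    p=viewer.read_camera(c)
    for n in ("cell_mid","cell_nub"): print(c,n,[(((np.array(d["at"])-t)@T*1000).round(1).tolist(),round(d["confidence"],2)) for d in place_of(p,n) if np.linalg.norm(d["at"]-t)<.06])
E
```

```text
time: 16.85
ee_pos: [0.5534, -0.0479, 0.1748]
tool_rot: [[0.35, 0.937, 0.001], [0.937, -0.35, 0.0], [0.001, 0.001, -1.0]]
wrist_force: [0.6, -0.4, -0.5]
opening: 0.274
grip_force: 30.0
time: 18.1
ee_pos: [0.5789, -0.0482, 0.1827]
tool_rot: [[0.635, -0.09, 0.767], [-0.046, -0.996, -0.079], [0.771, 0.015, -0.636]]
wrist_force: [0.2, 0.7, -1.7]
opening: 0.268
grip_force: 30.0
t 18.1 p [ 0.5789 -0.0482  0.1827] F bay [-0.5  0.8 -1.6] grip 30.00066965818405 op 0.268 j [-0.24 -0.72  2.5   0.22  0.5   1.27]
shift [-57.8  -0.3  14.2] turn [-0.0093  0.0437  0.0265]
wrist cell_mid [([1.2, -2.0, -11.2], 0.85)]
wrist cell_nub [([32.9, 0.1, -13.3], 0.81)]
top cell_mid [([-0.2, 4.5, -8.0], 0.64)]
top cell_nub [([33.7, 2.2, -8.7], 0.88), ([-2.0, 4.1, -12.5], 0.18)]
scene cell_mid [([-2.2, 1.7, -8.6], 0.41)]
scene cell_nub [([30.5, 0.5, -8.0], 0.59)]
```

```bash
cat > k.py <<'E'
import numpy as np
from scipy.optimize import least_squares
D=[((.18,-.573,.219),.13,1.488,1.523),((.5384,-.065,.1685),-.36,2.07,1.08),((.554,-.0665,.0763),-.2,2.12,.87),((.4532,-.023,.1857),-.7,2.27,1.21),((.4996,.3347,.13),.19,1.59,1.37),((.5062,.3345,.0045),.35,1.65,1.15),((.5094,.3362,.1607),.18,1.54,1.41),((.5642,.0122,.0727),-.17,2.1,.86),((.5789,-.0482,.1827),-.72,2.5,.5)]
A=[];b=[]
for p,q2,q3,q5 in D[:-1]:
    a1,a2,a3=q2,q2+q3,q2+q3+q5
    A+= [[1,0,np.sin(a1),np.sin(a2),np.cos(a2),np.sin(a3)],[0,1,np.cos(a1),np.cos(a2),-np.sin(a2),np.cos(a3)]]; b+=[np.hypot(*p[:2]),p[2]]
x,res,rk,sv=np.linalg.lstsq(np.array(A),np.array(b),rcond=1e-4); print(x.round(4),rk,sv.round(3),(np.array(A)@x-b).round(4))
def solve(r,z,pitch):  # pitch of tool from vertical-up, pi=down
    f=lambda q:[x[0]+x[2]*np.sin(q[0])+x[3]*np.sin(q[0]+q[1])+x[4]*np.cos(q[0]+q[1])+x[5]*np.sin(pitch)-r, x[1]+x[2]*np.cos(q[0])+x[3]*np.cos(q[0]+q[1])-x[4]*np.sin(q[0]+q[1])+x[5]*np.cos(pitch)-z]
    s=least_squares(f,[-.5,2.3]); return s.x.round(3),round(pitch-s.x.sum(),3),np.abs(s.fun).max().round(4)
E
python3 - <<'E'
from k import *
from h import tool
for P in ((-20,65,33),(-20,30,33),(-20,4.3,33),(-28.4,-1.1,33),(-35,-1,30),(-38,-.5,22),(-39,0,0),(-20,4.3,25),(-20,4.3,15)):
    R,p=tool(*P); print(P,p.round(3),solve(np.hypot(*p[:2]),p[2],np.pi-np.radians(20+P[2])))
print(solve(.581,.1827,np.pi-np.radians(50.5)))
E
```

```text
[0.0179 0.2745 0.3429 0.5408 0.0414 0.3301] 6 [5.594 3.995 0.708 0.391 0.29  0.085] [ 0.0001 -0.0014 -0.0018  0.001  -0.0006  0.0005  0.0007  0.0014 -0.0011
 -0.0016  0.0004 -0.0006  0.0013 -0.0002  0.0009  0.001 ]
(-20, 65, 33) [ 0.553 -0.046  0.129] (array([-0.735,  2.61 ]), np.float64(0.342), np.float64(0.0))
(-20, 30, 33) [ 0.565 -0.048  0.096] (array([-0.574,  2.584]), np.float64(0.206), np.float64(0.0))
(-20, 4.3, 33) [ 0.574 -0.049  0.072] (array([-0.448,  2.558]), np.float64(0.107), np.float64(0.0))
(-28.4, -1.1, 33) [ 0.568 -0.048  0.064] (array([-0.45 ,  2.577]), np.float64(0.09), np.float64(0.0))
(-35, -1, 30) [ 0.563 -0.047  0.06 ] (array([-0.457,  2.559]), np.float64(0.167), np.float64(0.0))
(-38, -0.5, 22) [ 0.562 -0.047  0.056] (array([-0.399,  2.456]), np.float64(0.351), np.float64(0.0))
(-39, 0, 0) [ 0.565 -0.048  0.043] (array([-0.113,  2.112]), np.float64(0.793), np.float64(0.0))
(-20, 4.3, 25) [ 0.576 -0.049  0.068] (array([-0.392,  2.45 ]), np.float64(0.297), np.float64(0.0))
(-20, 4.3, 15) [ 0.579 -0.049  0.062] (array([-0.283,  2.301]), np.float64(0.513), np.float64(0.0))
(array([-0.668,  2.445]), np.float64(0.484), np.float64(0.0))
```

The elbow range (j3 ≤ 2.5) limits the tool's lean to about 25°, but the cell needs about 33°. So I'll set the cell down at its old spot and regrip it 12° tilted in the fingers.

```bash
python3 -m crank '[[0,0,0,0.0679,-0.0868,-0.1361,1],[0,0,0,0.0679,-0.0868,-0.1361,1],[0,0,0,0.0679,-0.0868,-0.1361,1],[0,0,0,0.0679,-0.0868,-0.1361,1],[0,0,0,0.0679,-0.0868,-0.1361,1],[0,0,0,0.0679,-0.0868,-0.1361,1],[0,0,0,0.0679,-0.0868,-0.1361,1],[0,0,0,0.0679,-0.0868,-0.1361,1],[0,0,0,0.0679,-0.0868,-0.1361,1],[0,0,0,0,0,0,1]]'
cat >> h.py <<'E'
d_=np.radians(69.5); RV=np.column_stack([[np.cos(d_),np.sin(d_),0],[np.sin(d_),-np.cos(d_),0],[0,0,-1]])
E
python3 -c "
from h import *
st(); rows(cur(),(RV,np.array([.5086,.334,.153])))"
```

```text
time: 19.8
ee_pos: [0.5798, -0.0486, 0.1816]
tool_rot: [[0.329, 0.943, -0.046], [0.944, -0.329, -0.009], [-0.024, -0.04, -0.999]]
wrist_force: [0.4, 0.1, -1.4]
opening: 0.268
grip_force: 30.0
t 19.8 p [ 0.5798 -0.0486  0.1816] F bay [-0.1  0.2 -1.5] grip 29.998259246349335 op 0.268 j [-0.16  0.15  1.54 -0.02  1.5   0.18]
shift [ 338.5 -192.    28.3] turn [-0.0402  0.0244  0.0223]
```

```bash
python3 -m crank '[[0,0,0,-0.0402,0.0244,0.0223,1],[48.4,-27.4,4,0,0,0,1],[48.4,-27.4,4,0,0,0,1],[48.4,-27.4,4,0,0,0,1],[48.4,-27.4,4,0,0,0,1],[48.4,-27.4,4,0,0,0,1],[48.4,-27.4,4,0,0,0,1],[48.4,-27.4,4,0,0,0,1],[0,0,0,0,0,0,1],[0,0,0,0,0,0,1]]'
python3 -c "
from h import *
st(); rows(cur(),(RV,np.array([.5086,.334,.0043])))"
```

```text
time: 21.05
ee_pos: [0.5187, 0.3346, 0.1545]
tool_rot: [[0.353, 0.936, 0.002], [0.936, -0.353, 0.0], [0.001, 0.002, -1.0]]
wrist_force: [1.1, -0.8, -1.4]
opening: 0.271
grip_force: 30.0
t 21.05 p [0.5187 0.3346 0.1545] F bay [ 0.6 -0.7 -1.7] grip 29.998907446861267 op 0.271 j [ 0.49  0.21  1.52 -0.    1.41  0.85]
shift [ -4.3  -9.5 150.2] turn [ 0.0018 -0.0009 -0.0031]
```

```bash
python3 -m crank '[[0,0,60,0,0,0,1],[0,0,60,0,0,0,1],[0,0,29,0,0,0,1],[0,0,0,0,0,0,1],[0,0,1,0,0,0,1],[0,0,0,0,0,0,1],[0,0,0,0,0,0,0.55],[0,0,0,0,0,0,0.55]]'
python3 -c "
from h import *
st(); s=bot.observe()
T,t=cur(); dd=RV[:,0]; C=t-.001*dd; C[2]=.013
Rt=RV@Ro.from_rotvec([0,-np.radians(12),0]).as_matrix(); rows((T,t),(Rt,C+.0085*Rt[:,2]))
print(px(viewer.read_camera('top'),C))"
```

```text
time: 22.05
ee_pos: [0.5193, 0.3353, 0.005]
tool_rot: [[0.352, 0.936, 0.002], [0.936, -0.352, -0.0], [0.001, 0.002, -1.0]]
wrist_force: [-1.3, 0.2, -0.6]
opening: 0.425
grip_force: 0.0
t 22.05 p [0.5193 0.3353 0.005 ] F bay [-1.4  0.  -0.1] grip 0.0 op 0.425 j [ 0.49  0.37  1.62 -0.    1.15  0.85]
shift [-2.8  0.   0.3] turn [ 0.002  -0.2101 -0.002 ]
[161, 244]
```

```bash
python3 -m crank '[[-2.8,0,-1,0,-0.105,0,0.55],[0,0,1,0,-0.105,0,0.55],[0,0,0,0,0,0,0.55],[0,0,0,0,0,0,1],[0,0,0,0,0,0,1],[0,0,0,0,0,0,1],[0,0,0,0,0,0,1]]' 30
python3 -c "
from h import *
st(); print(cur()[0].round(3))"
python3 -m crank '[[0,0,-40,0,0,0,1],[0,0,-60,0,0,0,1],[0,0,-50,0,0,0,1],[0,0,0,0,0,0,1],[0,0,0,0,0,0,1]]'
python3 - <<'E'
from h import *
st(); T,t=cur()
for c in ("wrist","top","scene","wrist"):
    p=viewer.read_camera(c)
    for n in ("cell_mid","cell_nub"): print(c,n,[(((np.array(d["at"])-t)@T*1000).round(1).tolist(),round(d["confidence"],2)) for d in place_of(p,n) if np.linalg.norm(d["at"]-t)<.06])
E
```

```text
time: 22.98
ee_pos: [0.518, 0.332, 0.0048]
tool_rot: [[0.345, 0.936, -0.072], [0.915, -0.352, -0.196], [-0.208, 0.002, -0.978]]
wrist_force: [0.2, -1.1, 0.5]
opening: 0.267
grip_force: 30.0
t 22.98 p [0.518  0.332  0.0048] F bay [ 0.4 -1.1  0.3] grip 30.00022441148758 op 0.267 j [ 0.56  0.53  1.42 -0.13  1.36  0.96]
[[ 0.345  0.936 -0.072]
 [ 0.915 -0.352 -0.196]
 [-0.208  0.002 -0.978]]
time: 23.6
ee_pos: [0.5284, 0.3615, 0.1505]
tool_rot: [[0.344, 0.936, -0.072], [0.915, -0.352, -0.196], [-0.209, 0.001, -0.978]]
wrist_force: [-0.2, -0.7, -1.6]
opening: 0.271
grip_force: 30.0
t 23.6 p [0.5284 0.3615 0.1505] F bay [-0.6 -0.7 -1.5] grip 29.999854266643524 op 0.271 j [ 0.59  0.46  1.24 -0.12  1.62  0.96]
wrist cell_mid [([0.9, -0.2, -10.9], 0.91)]
wrist cell_nub [([30.9, -4.4, -13.0], 0.65)]
top cell_mid [([-2.8, -0.3, -7.3], 0.63)]
top cell_nub [([30.9, -0.0, -11.0], 0.83)]
scene cell_mid []
scene cell_nub []
wrist cell_mid [([2.1, -1.6, -7.1], 0.86)]
wrist cell_nub [([30.6, -2.6, -14.9], 0.68)]
```

```bash
cat >> h.py <<'E'
def tool(xf,zf,adeg,y=0,E0=-.0005,H0=.0085,dl=12):
    a=np.radians(adeg); u=np.array([np.cos(a),0,np.sin(a)]); b=np.radians(adeg-dl)
    Rt=np.column_stack([[np.cos(b),0,np.sin(b)],[0,-1,0],[np.sin(b),0,-np.cos(b)]])
    c=np.array([xf,y,zf])/1000+.033*u; p=c-Rt@np.array([E0,0,-H0])
    return RB@Rt, BAY+RB@p
def flat(dl=12,E0=-.0005,H0=.0085):
    R,p=cur(); Rb=RB.T@R; pb=RB.T@(p-BAY); b=np.arctan2(Rb[2,0],Rb[0,0]); a=b+np.radians(dl)
    c=pb+Rb@np.array([E0,0,-H0]); f=c-.033*np.array([np.cos(a),0,np.sin(a)])
    print("flat",(f*1000).round(1),"lean",np.degrees(a).round(1))
E
python3 - <<'E'
from h import *
rows(cur(),tool(-20,65,33))
from k import solve
for P in ((-20,65,33),(-28.4,-1.1,33),(-38,-.5,22),(-39,0,0)):
    R,p=tool(*P); print(p.round(3),solve(np.hypot(*p[:2]),p[2],np.pi-np.radians(8+P[2])))
E
```

```text
shift [-360.8  164.4  100.9] turn [-0.3406  0.7815  1.3243]
[0.0179 0.2745 0.3429 0.5408 0.0414 0.3301] 6 [5.594 3.995 0.708 0.391 0.29  0.085] [ 0.0001 -0.0014 -0.0018  0.001  -0.0006  0.0005  0.0007  0.0014 -0.0011
 -0.0016  0.0004 -0.0006  0.0013 -0.0002  0.0009  0.001 ]
[ 0.551 -0.046  0.128] (array([-0.596,  2.432]), np.float64(0.591), np.float64(0.0))
[ 0.566 -0.048  0.063] (array([-0.394,  2.429]), np.float64(0.391), np.float64(0.0))
[ 0.56  -0.047  0.055] (array([-0.282,  2.283]), np.float64(0.617), np.float64(0.0))
[ 0.562 -0.047  0.043] (array([0.051, 1.916]), np.float64(1.034), np.float64(0.0))
```

```bash
python3 -m crank '[[-45,20.5,7,0,0,0,1],[-45,20.5,7,0,0,0,1],[-45,20.5,7,0,0,0,1],[-45,20.5,7,0,0,0,1],[-45,20.5,7,0,0,0,1],[-45,20.5,7,0,0,0,1],[-45,20.5,7,0,0,0,1],[-45,20.5,7,0,0,0,1]]'
python3 -m crank '[[0,0,0,-0.0378,0.0868,0.1471,1],[0,0,0,-0.0378,0.0868,0.1471,1],[0,0,0,-0.0378,0.0868,0.1471,1],[0,0,0,-0.0378,0.0868,0.1471,1],[0,0,0,-0.0378,0.0868,0.1471,1],[0,0,0,-0.0378,0.0868,0.1471,1],[0,0,0,-0.0378,0.0868,0.1471,1],[0,0,0,-0.0378,0.0868,0.1471,1],[0,0,0,-0.0378,0.0868,0.1471,1],[0,0,0,0,0,0,1]]'
python3 - <<'E'
from h import *
st(); flat(); rows(cur(),tool(-20,45,33))
E
```

```text
time: 25.2
ee_pos: [0.5542, -0.0381, 0.1721]
tool_rot: [[0.345, 0.936, -0.071], [0.915, -0.352, -0.196], [-0.208, 0.002, -0.978]]
wrist_force: [0.6, -0.0, -1.3]
opening: 0.266
grip_force: 30.0
time: 26.45
ee_pos: [0.5525, -0.0356, 0.1696]
tool_rot: [[0.752, -0.112, 0.65], [-0.084, -0.994, -0.073], [0.654, 0.001, -0.757]]
wrist_force: [1.1, 0.6, 0.2]
opening: 0.271
grip_force: 30.0
t 26.45 p [ 0.5525 -0.0356  0.1696] F bay [ 1.   0.7 -0.2] grip 30.00106394290924 op 0.271 j [-0.19 -0.69  2.42  0.08  0.7   1.45]
flat [ -5.5  10.5 104.3] lean 32.8
shift [-34.6  10.5  50.1] turn [-0.001   0.0029  0.0021]
```

```bash
python3 -m crank '[[-17.3,5.2,25,0,0.0015,0.001,1],[-17.3,5.2,25,0,0.0015,0.001,1],[0,0,0,0,0,0,1],[0,0,0,0,0,0,1]]'
python3 - <<'E'
from h import *
st(); flat(); rows(cur(),tool(-19,5,33))
p=viewer.read_camera("wrist");q=viewer.read_camera("scene")
cv2.imwrite("pics/i.png",np.hstack([p["img"][60:360,80:480],cv2.resize(q["img"][150:250,190:323],(400,300),interpolation=2)]))
T,t=cur()
for n in ("cell_mid","cell_nub","lip","spring_face","bay"): print(n,[[((RB.T@(np.array(d["at"])-BAY))*1000).round(1).tolist() for d in place_of(c,n)][:2] for c in (p,q)])
print("exp mid",RB.T@(t+T@np.array([-.0005,0,-.0085])-BAY))
E
```

```text
time: 26.95
ee_pos: [0.5606, -0.0477, 0.113]
tool_rot: [[0.748, -0.114, 0.654], [-0.086, -0.994, -0.075], [0.658, -0.0, -0.753]]
wrist_force: [-0.2, 0.2, -0.6]
opening: 0.265
grip_force: 30.0
t 26.95 p [ 0.5606 -0.0477  0.113 ] F bay [-0.4  0.1 -0.5] grip 29.999801516532898 op 0.265 j [-0.23 -0.56  2.45  0.15  0.54  1.36]
flat [-15.9  -0.6  47.6] lean 33.2
shift [-18.2  -0.6  38.7] turn [-0.0003 -0.0031 -0.0001]
cell_mid [[[12.6, -1.7, 66.3]], [[13.5, 0.0, 67.1], [23.7, 509.8, -51.4]]]
cell_nub [[], [[-94.4, 453.5, -12.6], [-2.3, 497.9, -40.3]]]
lip [[], [[27.6, -1.1, 16.3]]]
spring_face [[], [[-26.5, -1.1, 2.5]]]
bay [[], [[1.4, -0.9, -0.4]]]
exp mid [ 0.01228978 -0.00048218  0.06625836]
```

View pics/i.png

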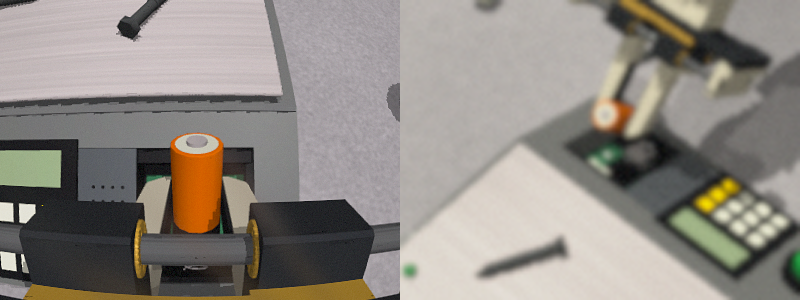

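The cell leans over the well, button up (left image (197,140)), and the measured centre matches the expected one to about 1 mm. Lowering it now.

```bash
python3 -m crank '[[-6.1,-0.2,13,0,-0.003,0,1],[-6.1,-0.2,13,0,0,0,1],[-6,-0.2,12.7,0,0,0,1],[0,0,0,0,0,0,1],[0,0,0,0,0,0,1]]'
python3 - <<'E'
from h import *
st(); flat(); rows(cur(),tool(-28.4,-.5,33))
E
```

```text
time: 28.18
ee_pos: [0.5714, -0.0482, 0.0705]
tool_rot: [[0.75, -0.115, 0.652], [-0.088, -0.993, -0.074], [0.656, -0.001, -0.755]]
wrist_force: [0.0, -0.4, -1.1]
opening: 0.271
grip_force: 30.0
t 28.18 p [ 0.5714 -0.0482  0.0705] F bay [-0.3 -0.4 -1.1] grip 29.999859631061554 op 0.271 j [-0.22 -0.41  2.44  0.18  0.4   1.33]
flat [-20.4   0.2   4.1] lean 33.0
shift [-9.1  0.2  1.4] turn [-0.0003  0.0003 -0.0016]
```

```bash
python3 -m crank '[[-3,0,0.5,0,0,0,1],[-3,0,0.5,0,0,0,1],[-3,0,0.4,0,0,0,1],[0,0,0,0,0,0,1]]'
python3 - <<'E'
from h import *
st(); flat(); rows(cur(),tool(-35,-.5,30))
E
```

```text
time: 28.68
ee_pos: [0.5659, -0.0477, 0.0639]
tool_rot: [[0.749, -0.115, 0.653], [-0.088, -0.993, -0.075], [0.657, -0.001, -0.754]]
wrist_force: [-0.3, -1.0, 1.5]
opening: 0.271
grip_force: 30.0
t 28.68 p [ 0.5659 -0.0477  0.0639] F bay [ 0.4 -1.   1.5] grip 30.000045597553253 op 0.271 j [-0.22 -0.41  2.46  0.19  0.39  1.32]
flat [-27.8   0.1  -0.3] lean 33.1
shift [-6.9  0.1 -0.7] turn [-0.0001 -0.0534 -0.0018]
```

```bash
python3 -m crank '[[-3.5,0,-0.3,0,-0.027,0,1],[-3.5,0,-0.3,0,-0.027,0,1],[0,0,0,0,0,0,1],[0,0,0,0,0,0,1]]'
python3 - <<'E'
from h import *
st(); flat(); rows(cur(),tool(-38,0,24))
E
```

```text
time: 29.18
ee_pos: [0.5604, -0.047, 0.0598]
tool_rot: [[0.783, -0.115, 0.611], [-0.091, -0.993, -0.07], [0.615, -0.001, -0.788]]
wrist_force: [2.8, -0.8, 4.1]
opening: 0.273
grip_force: 30.0
t 29.18 p [ 0.5604 -0.047   0.0598] F bay [ 4.1 -0.5  2.9] grip 30.00005543231964 op 0.273 j [-0.22 -0.39  2.43  0.15  0.45  1.36]
flat [-34.9   0.1  -0.5] lean 30.0
shift [-3.1  0.1  1.9] turn [-0.0003 -0.104  -0.0015]
```

```bash
python3 -m crank '[[-1.6,0,0.6,0,-0.035,0,1],[-1.5,0,0.6,0,-0.035,0,1],[0,0,0.6,0,-0.034,0,1],[0,0,0,0,0,0,1],[0,0,0,0,0,0,1]]'
python3 - <<'E'
from h import *
st(); flat(); rows(cur(),tool(-39.5,0.3,16))
E
```

```text
time: 29.8
ee_pos: [0.5588, -0.0469, 0.0561]
tool_rot: [[0.843, -0.115, 0.526], [-0.098, -0.993, -0.06], [0.53, -0.001, -0.848]]
wrist_force: [3.5, -1.8, 3.4]
opening: 0.268
grip_force: 30.0
t 29.8 p [ 0.5588 -0.0469  0.0561] F bay [ 4.6 -1.4  1.9] grip 30.000506043434143 op 0.268 j [-0.21 -0.32  2.33  0.09  0.58  1.41]
flat [-38.4   0.1  -0.1] lean 24.0
shift [-1.5  0.1  3.9] turn [-0.0004 -0.1392 -0.0016]
```

```bash
python3 -m crank '[[-1.2,0,1.2,0,-0.047,0,1],[-1,0,1.3,0,-0.047,0,1],[-0.6,0,1.4,0,-0.046,0,1],[0,0,0,0,0,0,1],[0,0,0,0,0,0,1]]'
python3 - <<'E'
from h import *
st(); flat(); rows(cur(),tool(-41,0.3,8))
E
```

```text
time: 30.42
ee_pos: [0.5582, -0.0468, 0.0511]
tool_rot: [[0.908, -0.115, 0.403], [-0.105, -0.993, -0.046], [0.406, -0.001, -0.914]]
wrist_force: [4.9, -2.2, 2.5]
opening: 0.27
grip_force: 30.0
t 30.43 p [ 0.5582 -0.0468  0.0511] F bay [ 5.7 -1.6  0.6] grip 30.000840425491333 op 0.27 j [-0.2  -0.21  2.2   0.05  0.73  1.46]
flat [-41.1   0.1  -0. ] lean 15.9
shift [-0.4  0.1  4.2] turn [-0.0006 -0.1387 -0.0014]
```

```bash
python3 -m crank '[[-0.2,0,1.4,0,-0.046,0,1],[-0.1,0,1.4,0,-0.046,0,1],[-0.1,0,1.4,0,-0.046,0,1],[0,0,0,0,0,0,1],[0,0,0,0,0,0,1]]'
python3 - <<'E'
from h import *
st(); flat(); rows(cur(),tool(-40.5,0.3,0))
E
```

```text
time: 31.05
ee_pos: [0.5591, -0.0469, 0.0467]
tool_rot: [[0.955, -0.115, 0.274], [-0.111, -0.993, -0.031], [0.276, -0.001, -0.961]]
wrist_force: [5.4, -2.0, 1.7]
opening: 0.27
grip_force: 30.0
t 31.05 p [ 0.5591 -0.0469  0.0467] F bay [ 5.8 -1.4 -0.3] grip 30.00092089176178 op 0.27 j [-0.19 -0.08  2.06  0.03  0.88  1.48]
flat [-41.5   0.1   0.1] lean 8.0
shift [0.5 0.1 4.2] turn [-0.0008 -0.1397 -0.0012]
```

```bash
python3 -m crank '[[0.2,0,1.4,0,-0.047,0,1],[0.2,0,1.4,0,-0.046,0,1],[0.1,0,1.4,0,-0.046,0,1],[0,0,0,0,0,0,1],[0,0,0,0,0,0,1]]'
python3 - <<'E'
from h import *
st(); flat(); rows(cur(),tool(-33,0,0))
E
```

```text
time: 31.68
ee_pos: [0.5607, -0.047, 0.043]
tool_rot: [[0.983, -0.115, 0.14], [-0.114, -0.993, -0.015], [0.141, -0.001, -0.99]]
wrist_force: [5.0, -0.9, 2.3]
opening: 0.272
grip_force: 30.0
t 31.68 p [ 0.5607 -0.047   0.043 ] F bay [ 5.6 -0.3  0.4] grip 30.00762552022934 op 0.272 j [-0.18  0.05  1.91  0.01  1.03  1.5 ]
flat [-40.4   0.2   0.5] lean 0.1
shift [ 7.3  0.2 -1. ] turn [-0.0011 -0.0019 -0.0011]
```

```bash
python3 -m crank '[[1.5,0,-0.3,0,0,0,1],[1.5,0,-0.3,0,0,0,1],[1.5,0,-0.2,0,0,0,1],[1,0,-0.2,0,0,0,1],[0,0,0,0,0,0,1],[0,0,0,0,0,0,1]]'
python3 - <<'E'
from h import *
st(); flat(); rows(cur(),tool(-33,0,0))
E
```

```text
time: 32.42
ee_pos: [0.5644, -0.0471, 0.0439]
tool_rot: [[0.984, -0.115, 0.136], [-0.114, -0.993, -0.014], [0.137, -0.002, -0.991]]
wrist_force: [-4.6, 0.6, 5.2]
opening: 0.271
grip_force: 30.0
t 32.42 p [ 0.5644 -0.0471  0.0439] F bay [-2.6  0.1  6.5] grip 30.018483102321625 op 0.271 j [-0.18  0.07  1.9   0.01  1.04  1.5 ]
flat [-36.6   0.5   0.3] lean -0.1
shift [ 3.6  0.5 -0.6] turn [-0.0015  0.0024 -0.0011]
```

Contact came about 3.5 mm short of home, which could be the body's top corner at the lip's edge. I'll back off, lower the button end a little and try again.

```bash
python3 -m crank '[[-2.5,0,0.5,0,0,0,1],[-1.5,0,0.3,0,0,0,1],[0,0,0,0,0,0,1],[0,0,0,0,0,0,1]]'
python3 -c "
from h import *
st(); flat()"
python3 -m crank '[[0,0,0.6,0,-0.017,0,1],[0,0,0,0,0,0,1],[0,0,0,0,0,0,1]]'
python3 -c "
from h import *
st(); flat(); s=bot.observe(); print(np.round(RB.T@s['torque'],3))"
python3 -m crank '[[0,0,0.6,0,-0.017,0,1],[0,0,0,0,0,0,1],[0,0,0,0,0,0,1]]'
python3 - <<'E'
from h import *
st(); flat(); s=bot.observe(); print(np.round(RB.T@s['torque'],3))
for c in ("scene","top","wrist"):
    p=viewer.read_camera(c)
    for n in ("cell_mid","cell_nub","lip"): print(c,n,[[((RB.T@(np.array(d["at"])-BAY))*1000).round(1).tolist(),round(d["confidence"],2)] for d in place_of(p,n) if np.linalg.norm(d["at"]-BAY)<.07])
E
```

```text
time: 32.92
ee_pos: [0.5622, -0.0471, 0.0435]
tool_rot: [[0.984, -0.115, 0.139], [-0.114, -0.993, -0.015], [0.14, -0.001, -0.99]]
wrist_force: [4.6, 1.5, -0.3]
opening: 0.272
grip_force: 30.0
t 32.92 p [ 0.5622 -0.0471  0.0435] F bay [ 4.1  2.  -1.8] grip 29.999755024909973 op 0.272 j [-0.18  0.06  1.91  0.01  1.04  1.5 ]
flat [-38.9   0.3   0.5] lean 0.1
time: 33.3
ee_pos: [0.5622, -0.047, 0.0432]
tool_rot: [[0.986, -0.115, 0.122], [-0.114, -0.993, -0.013], [0.123, -0.001, -0.992]]
wrist_force: [0.7, 1.9, 6.0]
opening: 0.272
grip_force: 30.0
t 33.3 p [ 0.5622 -0.047   0.0432] F bay [2.5 1.9 5.5] grip 30.00740110874176 op 0.272 j [-0.18  0.07  1.89  0.01  1.06  1.5 ]
flat [-38.8   0.4   0.8] lean -1.0
[ 0.362 -0.197 -0.039]
time: 33.67
ee_pos: [0.5621, -0.0469, 0.0431]
tool_rot: [[0.988, -0.115, 0.105], [-0.114, -0.993, -0.011], [0.105, -0.001, -0.994]]
wrist_force: [-3.3, 3.9, 12.0]
opening: 0.271
grip_force: 30.0
t 33.67 p [ 0.5621 -0.0469  0.0431] F bay [ 0.6  3.5 12.6] grip 30.011141002178192 op 0.271 j [-0.18  0.09  1.87  0.01  1.08  1.5 ]
flat [-38.8   0.4   1.3] lean -1.9
[ 0.403  0.334 -0.026]
scene cell_mid [[[-7.8, -1.4, -0.2], 0.63]]
scene cell_nub [[[31.6, 1.1, -1.2], 0.6]]
scene lip [[[28.4, 0.1, 15.9], 0.81]]
top cell_mid []
top cell_nub []
top lip []
wrist cell_mid [[[-5.1, 1.6, -1.1], 0.93]]
wrist cell_nub []
wrist lip [[[28.5, 0.7, 18.7], 0.81]]
```

```bash
python3 -m crank '[[0,0,-1,0,0.034,0,1],[0,-1,0,0,0,0,1],[0,0,0,0,0,0,1]]'
python3 -c "
from h import *
st(); flat()"
python3 -m crank '[[0,0,0.8,0,0,0,1],[0,0,0,0,0,0,1],[0,0,0,0,0,0,1]]'
python3 -c "
from h import *
st(); flat(); s=bot.observe(); print(np.round(RB.T@s['torque'],3))"
python3 -m crank '[[0,-0.8,0,0,0,0,1],[0,0,0,0,0,0,1],[0,0,0,0,0,0,1]]'
python3 -c "
from h import *
st(); flat(); s=bot.observe(); print(np.round(RB.T@s['torque'],3))"
```

```text
time: 34.65
ee_pos: [0.5621, -0.0469, 0.0433]
tool_rot: [[0.984, -0.115, 0.139], [-0.114, -0.993, -0.016], [0.14, -0.0, -0.99]]
wrist_force: [3.2, -2.9, 2.3]
opening: 0.275
grip_force: 30.0
t 34.65 p [ 0.5621 -0.0469  0.0433] F bay [ 4.1 -2.6  1. ] grip 30.01220941543579 op 0.275 j [-0.18  0.06  1.91  0.01  1.04  1.5 ]
flat [-39.    0.5   0.3] lean 0.1
time: 35.02
ee_pos: [0.5622, -0.0469, 0.0431]
tool_rot: [[0.984, -0.115, 0.139], [-0.114, -0.993, -0.016], [0.14, -0.0, -0.99]]
wrist_force: [-1.8, -3.1, 9.4]
opening: 0.268
grip_force: 30.0
t 35.02 p [ 0.5622 -0.0469  0.0431] F bay [ 1.8 -3.2  9.4] grip 30.016116499900818 op 0.268 j [-0.18  0.06  1.91  0.01  1.04  1.5 ]
flat [-39.    0.5   0.1] lean 0.0
[-0.507  0.156  0.198]
time: 35.4
ee_pos: [0.5623, -0.0468, 0.0431]
tool_rot: [[0.984, -0.115, 0.139], [-0.114, -0.993, -0.017], [0.14, 0.001, -0.99]]
wrist_force: [-2.9, -6.2, 9.9]
opening: 0.271
grip_force: 30.0
t 35.4 p [ 0.5623 -0.0468  0.0431] F bay [ 1.4 -6.5 10. ] grip 30.01808077096939 op 0.271 j [-0.18  0.06  1.91  0.01  1.04  1.5 ]
flat [-38.9   0.6   0.2] lean 0.0
[-1.084  0.095  0.318]
```

```bash
python3 -m crank '[[0,1.4,-0.6,0,0,0,1],[0,0,0,0,0,0,1]]' >/dev/null
python3 - <<'E'
from h import *
st(); flat()
p=viewer.read_camera("wrist");q=viewer.read_camera("scene")
cv2.imwrite("pics/j.png",np.hstack([cv2.resize(p["img"][100:260,200:360],(400,400),interpolation=2),cv2.resize(q["img"][165:245,220:300],(400,400),interpolation=2)]))
T,t=cur()
for c in ("wrist","scene","wrist","scene"):
    p=viewer.read_camera(c)
    for n in ("cell_mid","cell_nub","lip","bay"): print(c,n,[[((RB.T@(np.array(d["at"])-BAY))*1000).round(1).tolist(),round(d["confidence"],2)] for d in place_of(p,n) if np.linalg.norm(d["at"]-BAY)<.07])
E
```

```text
t 35.65 p [ 0.5622 -0.0469  0.0432] F bay [ 3.6 -0.6  4.1] grip 30.016525983810425 op 0.278 j [-0.18  0.06  1.91  0.01  1.04  1.5 ]
flat [-39.    0.5   0.2] lean 0.0
wrist cell_mid [[[-5.3, 1.0, -0.0], 0.64]]
wrist cell_nub []
wrist lip [[[31.2, 5.2, 16.9], 0.72]]
wrist bay []
scene cell_mid [[[-4.6, 4.1, -2.7], 0.63]]
scene cell_nub [[[30.4, 0.8, -4.1], 0.57]]
scene lip [[[29.4, 2.9, 13.8], 0.88]]
scene bay [[[3.9, 2.0, -2.6], 0.62], [[-26.1, 1.1, 2.2], 0.6]]
wrist cell_mid [[[-4.2, 0.8, -1.4], 0.67]]
wrist cell_nub []
wrist lip [[[28.6, 2.8, 16.8], 0.6]]
wrist bay []
scene cell_mid [[[-6.6, -1.4, 2.2], 0.53]]
scene cell_nub []
scene lip [[[25.7, -0.5, 15.1], 0.85]]
scene bay [[[2.9, -4.2, -2.1], 0.97]]
```

View pics/j.png

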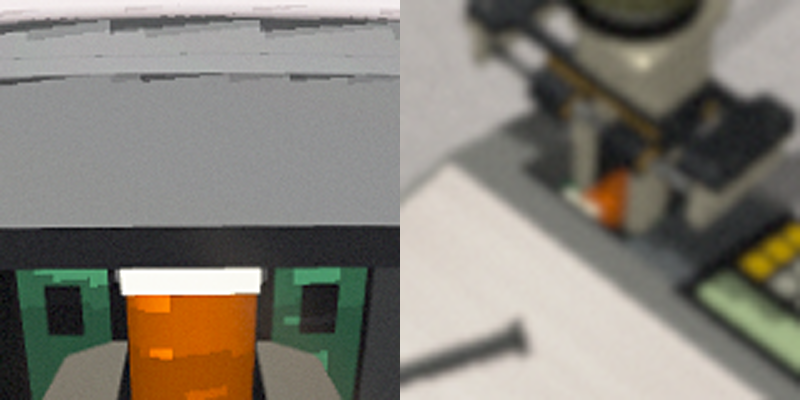

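```bash
python3 - <<'E'
from h import *
p=viewer.read_camera("wrist"); st()
R=np.array(p["R"]);t=np.array(p["t"]).ravel()
def fe(b):
    X=R@(BAY+RB@(np.array(b)/1000))+t; th=np.arctan2(np.hypot(X[0],X[1]),X[2]); ph=np.arctan2(X[1],X[0])
    return (np.array([p["cx"],p["cy"]])+p["fx"]*th*np.array([np.cos(ph),np.sin(ph)])).round(1)
print("cam in bay",(RB.T@(-R.T@t-BAY)*1000).round(0))
for n,b in dict(lipedgeL=(28,12,16.5),lipedgeR=(28,-12,16.5),lipedge=(28,0,16.5),liproot=(33,0,16.5),bodyend_m6=(25,0,13),bodyend_m3=(28,0,13),end0=(31,0,13),wall43=(43,0,21),nubm6=(27,0,5),faceedge=(43,40,21),faceedgeR=(43,-40,21)).items(): print(n,fe(b))
hsv=cv2.cvtColor(p["img"],cv2.COLOR_BGR2HSV)
for col in (270,276,282): print(col,[(r,p["img"][r,col].tolist()) for r in range(186,226,2)])
E
```

```text
t 36.8 p [ 0.5622 -0.0468  0.0432] F bay [ 4.3 -0.5  4.5] grip 30.016014575958252 op 0.273 j [-0.18  0.06  1.91  0.01  1.04  1.5 ]
cam in bay [ 98.  -0. 139.]
lipedgeL [247.8 219.6]
lipedgeR [303.  219.6]
lipedge [275.4 219.6]
liproot [275.4 209.4]
bodyend_m6 [275.4 221.5]
bodyend_m3 [275.4 215.7]
end0 [275.4 209.7]
wall43 [275.3 192.7]
nubm6 [275.5 209.2]
faceedge [178.5 193.1]
faceedgeR [372.3 193. ]
270 [(186, [145, 145, 147]), (188, [146, 149, 146]), (190, [113, 113, 112]), (192, [40, 39, 42]), (194, [43, 39, 38]), (196, [46, 47, 45]), (198, [43, 41, 40]), (200, [46, 45, 45]), (202, [52, 48, 46]), (204, [41, 37, 36]), (206, [53, 54, 51]), (208, [255, 255, 255]), (210, [245, 251, 251]), (212, [245, 251, 251]), (214, [245, 250, 251]), (216, [250, 253, 252]), (218, [0, 65, 162]), (220, [0, 95, 200]), (222, [0, 94, 199]), (224, [0, 96, 199])]
276 [(186, [145, 146, 146]), (188, [149, 149, 148]), (190, [113, 112, 112]), (192, [44, 43, 45]), (194, [46, 45, 45]), (196, [50, 48, 49]), (198, [44, 43, 45]), (200, [46, 47, 45]), (202, [44, 37, 39]), (204, [43, 38, 39]), (206, [48, 46, 46]), (208, [255, 255, 255]), (210, [246, 251, 251]), (212, [246, 251, 251]), (214, [246, 251, 251]), (216, [250, 254, 252]), (218, [0, 80, 197]), (220, [0, 93, 201]), (222, [0, 98, 204]), (224, [0, 93, 202])]
282 [(186, [146, 146, 146]), (188, [143, 145, 145]), (190, [115, 117, 116]), (192, [43, 42, 44]), (194, [48, 46, 48]), (196, [53, 48, 50]), (198, [47, 50, 53]), (200, [52, 49, 47]), (202, [53, 51, 53]), (204, [46, 45, 50]), (206, [52, 53, 52]), (208, [255, 255, 255]), (210, [244, 250, 251]), (212, [245, 250, 251]), (214, [245, 251, 251]), (216, [249, 253, 252]), (218, [0, 80, 198]), (220, [0, 93, 203]), (222, [0, 93, 201]), (224, [0, 96, 207])]
```

```bash
cat >> h.py <<'E'
def tq():
    s=bot.observe(); st(); flat(); print("torque",np.round(RB.T@s['torque'],3))
E
python3 -m crank '[[-2,0,0,0,0,0,1],[0,0,-0.3,0,0,0,1],[0,0,0,0,0,0,1]]'>/dev/null; python3 -c "
from h import *
tq()"
for i in 1 2; do
python3 -m crank '[[1,0,-0.2,0,0,0,1],[1,0,-0.2,0,0,0,1],[0,0,0,0,0,0,1],[0,0,0,0,0,0,1]]'>/dev/null; python3 -c "
from h import *
tq()"; done
python3 -m crank '[[0.6,0,-0.15,0,0,0,1],[0,0,0,0,0,0,1],[0,0,0,0,0,0,1]]'>/dev/null; python3 -c "
from h import *
tq()"
python3 -m crank '[[0.6,0,-0.15,0,0,0,1],[0,0,0,0,0,0,1],[0,0,0,0,0,0,1]]'>/dev/null; python3 -c "
from h import *
tq()"
```

```text
t 37.17 p [ 0.5602 -0.0467  0.0428] F bay [ 4.5 -1.5 -1.9] grip 30.005242824554443 op 0.273 j [-0.18  0.05  1.91  0.01  1.03  1.5 ]
flat [-41.    0.4   0.5] lean 0.1
torque [-0.212 -0.983  0.047]
t 37.67 p [ 0.562  -0.0467  0.0436] F bay [ 3.7 -1.7 -3.1] grip 30.008937120437622 op 0.272 j [-0.18  0.06  1.91  0.01  1.04  1.5 ]
flat [-39.    0.6   0.7] lean 0.0
torque [-0.259 -0.668  0.125]
t 38.17 p [ 0.5638 -0.0468  0.0443] F bay [ 3.3 -1.1 -1.5] grip 30.004228949546814 op 0.272 j [-0.18  0.06  1.9   0.01  1.04  1.5 ]
flat [-37.1   0.7   0.8] lean 0.0
torque [-0.151 -0.524  0.073]
t 38.55 p [ 0.5643 -0.0469  0.0445] F bay [ 1.8 -0.9 -1.6] grip 30.002465844154358 op 0.269 j [-0.18  0.06  1.9   0.01  1.04  1.5 ]
flat [-36.5   0.7   0.8] lean 0.0
torque [-0.038 -0.417  0.023]
t 38.92 p [ 0.5649 -0.047   0.0447] F bay [ 1.3 -0.1 -1.2] grip 30.001279413700104 op 0.271 j [-0.18  0.06  1.9   0.01  1.04  1.5 ]
flat [-35.9   0.7   0.8] lean 0.0
torque [ 0.017 -0.401 -0.06 ]
```

```bash
for i in 1 2 3; do
python3 -m crank '[[0.8,0,-0.17,0,0,0,1],[0,0,0,0,0,0,1],[0,0,0,0,0,0,1]]'>/dev/null; python3 -c "
from h import *
tq()"; done
```

```text
t 39.3 p [ 0.5656 -0.0471  0.045 ] F bay [ 2.1  0.8 -2.2] grip 30.000562369823456 op 0.272 j [-0.18  0.07  1.9   0.01  1.04  1.5 ]
flat [-35.1   0.7   0.8] lean 0.0
torque [ 0.125 -0.364 -0.026]
t 39.67 p [ 0.5661 -0.0471  0.0451] F bay [-0.1  0.3  0.4] grip 30.000640153884888 op 0.269 j [-0.18  0.07  1.89  0.01  1.04  1.5 ]
flat [-34.6   0.7   0.7] lean -0.0
torque [ 0.085  0.076 -0.045]
t 40.05 p [ 0.5662 -0.0471  0.0451] F bay [-3.8 -0.4  3.5] grip 30.001679062843323 op 0.27 j [-0.18  0.07  1.89  0.01  1.04  1.5 ]
flat [-34.5   0.7   0.7] lean -0.1
torque [ 0.047  0.945 -0.017]
```

Now a hard stop with Fx at about 2 N just before it: that is the upper wall with the spring squeezed 4 mm, i.e. seated. Release gently.

```bash
python3 -m crank '[[-0.8,0,0.5,0,0,0,1],[0,0,0,0,0,0,0.62],[0,0,0,0,0,0,0.62],[0,0,0,0,0,0,0.62],[0,0,0,0,0,0,0.62]]'>/dev/null; python3 - <<'E'
from h import *
tq()
E
python3 -m crank '[[3,0,-15,0,0,0,0.62],[10,0,-45,0,0,0,0.62],[10,0,-45,0,0,0,0.62],[-40,0,-20,0,0,0,0.62],[-40,0,-20,0,0,0,0.62],[-20,0,-5,0,0,0,1],[0,0,0,0,0,0,1],[0,0,0,0,0,0,1],[0,0,0,0,0,0,1]]' 20
python3 - <<'E'
from h import *
st()
for c in ("scene","top","wrist","scene"):
    p=viewer.read_camera(c)
    if c=="wrist": w=p
    for n in ("cell_mid","cell_nub","lip","cover_top"): print(c,n,[[((RB.T@(np.array(d["at"])-BAY))*1000).round(1).tolist(),round(d["confidence"],2)] for d in place_of(p,n) if np.linalg.norm(d["at"]-BAY)<.12])
R=w["R"];t=np.array(w["t"]).ravel();X=R@BAY+t;th=np.arctan2(np.hypot(X[0],X[1]),X[2]);ph=np.arctan2(X[1],X[0]);u,v=(np.array([w["cx"],w["cy"]])+w["fx"]*th*np.array([np.cos(ph),np.sin(ph)])).astype(int);print(u,v)
v0=max(v-60,0);u0=max(u-80,0)
cv2.imwrite("pics/k.png",cv2.resize(w["img"][v0:v0+120,u0:u0+160],(800,600),interpolation=2))
E
```

```text
t 40.67 p [ 0.5667 -0.0473  0.0451] F bay [-0.7  0.1  1. ] grip 0.0 op 0.377 j [-0.18  0.07  1.89  0.01  1.04  1.5 ]
flat [-34.1   0.6   0.5] lean 0.0
torque [ 0.052  0.024 -0.005]
time: 41.8
ee_pos: [0.4704, -0.0363, 0.1827]
tool_rot: [[0.984, -0.115, 0.139], [-0.114, -0.993, -0.015], [0.139, -0.001, -0.99]]
wrist_force: [0.5, -0.3, 0.8]
opening: 0.019
grip_force: 0.0
t 41.8 p [ 0.4704 -0.0363  0.1827] F bay [ 0.8 -0.2  0.5] grip 0.0 op 0.019 j [-0.2  -0.36  2.01  0.01  1.35  1.49]
scene cell_mid [[[-3.6, 1.7, 1.3], 0.52]]
scene cell_nub [[[32.7, 4.7, -1.2], 0.47]]
scene lip [[[30.0, 2.0, 15.6], 0.76], [[-2.8, -0.1, -4.1], 0.31]]
scene cover_top [[[-4.7, 105.0, 19.5], 0.71]]
top cell_mid [[[-3.5, -1.7, 0.2], 0.83]]
top cell_nub [[[33.7, 0.4, -0.8], 0.78]]
top lip [[[24.4, 0.1, 17.2], 0.85]]
top cover_top [[[-1.1, 102.7, 20.2], 0.96]]
wrist cell_mid [[[-4.1, 1.5, 5.0], 0.69]]
wrist cell_nub [[[28.1, -1.2, -0.4], 0.55]]
wrist lip [[[29.1, 1.1, 16.1], 0.79]]
wrist cover_top []
scene cell_mid [[[-2.3, 2.2, -1.0], 0.58]]
scene cell_nub [[[32.8, 1.5, -4.9], 0.47]]
scene lip [[[31.4, 1.6, 17.1], 0.92]]
scene cover_top [[[-0.9, 101.9, 17.2], 0.73]]
276 112
```

View pics/k.png

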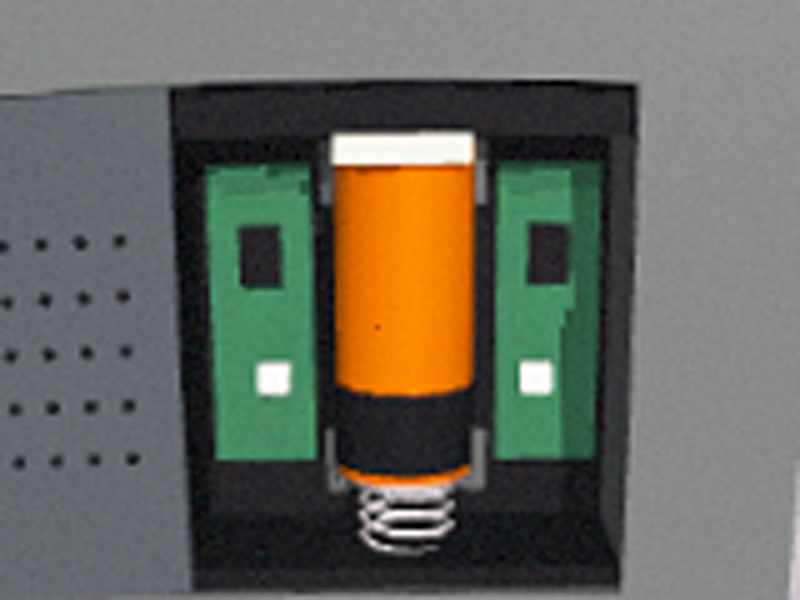

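The cell lies home: button end hidden under the white lip (crop (405,150)), black band and flat end against the coil (405,485). Next is closing the cover.

```bash
python3 - <<'E'
from h import *
G=np.array([.5642,.0122,.0727])+.06*RB[:,2]
rows(cur(),(RP,G)); R,p=cur(); print(p, G)
E
```

```text
shift [ 59.3 -58.9  62.7] turn [-0.1648  0.1632 -1.566 ]
[ 0.46997141 -0.03624505  0.18283244] [0.54381199 0.01453435 0.12908156]
```

```bash
python3 -m crank '[[0,0,0,-0.0183,0.0181,-0.174,1],[0,0,0,-0.0183,0.0181,-0.174,1],[0,0,0,-0.0183,0.0181,-0.174,1],[0,0,0,-0.0183,0.0181,-0.174,1],[0,0,0,-0.0183,0.0181,-0.174,1],[0,0,0,-0.0183,0.0181,-0.174,1],[0,0,0,-0.0183,0.0181,-0.174,1],[0,0,0,-0.0183,0.0181,-0.174,1],[0,0,0,-0.0183,0.0181,-0.174,1],[0,0,0,0,0,0,1]]'
python3 - <<'E'
from h import *
st(); rows(cur(),(RP,np.array([.5642,.0122,.0727])+.006*RB[:,2]))
E
```

```text
time: 44.05
ee_pos: [0.4698, -0.0365, 0.1828]
tool_rot: [[0.115, 0.933, 0.34], [0.993, -0.109, -0.039], [0.0, 0.342, -0.94]]
wrist_force: [-0.1, -0.5, 0.4]
opening: 0.005
grip_force: 0.0
t 44.05 p [ 0.4698 -0.0365  0.1828] F bay [ 0.1 -0.5  0.4] grip 0.0 op 0.005 j [-0.21 -0.61  2.22  0.04  1.19 -0.11]
shift [ 59.2  45.2 127.6] turn [-0.0001  0.0004 -0.0017]
```

```bash
python3 -m crank '[[29.6,22.6,0,0,0,0,1],[29.6,22.6,0,0,0,0,1],[0,0,45,0,0,0,1],[0,0,45,0,0,0,1],[0,0,36,0,0,0,1],[0,0,0,0,0,0,1],[0,0,0,0,0,0,1]]'
python3 - <<'E'
from h import *
st(); rows(cur(),(RP,np.array([.5642,.0122,.0727])))
E
```

```text
time: 44.92
ee_pos: [0.5622, 0.0129, 0.081]
tool_rot: [[0.116, 0.933, 0.34], [0.993, -0.109, -0.039], [0.001, 0.342, -0.94]]
wrist_force: [-0.7, 0.5, -0.0]
opening: 0.002
grip_force: 0.0
t 44.92 p [0.5622 0.0129 0.081 ] F bay [-0.7  0.4  0.2] grip 0.0 op 0.002 j [-0.05 -0.19  2.1  -0.03  0.88  0.08]
shift [-0.5 -0.9  8.6] turn [ 0.0004  0.0002 -0.002 ]
```

```bash
python3 -m crank '[[0,0,3,0,0,0,1],[0,0,3,0,0,0,1],[0,0,2,0,0,0,1],[0,0,0.8,0,0,0,1],[0,0,0,0,0,0,1]]' >/dev/null
python3 - <<'E'
from h import *
st()
E
```

```text
t 45.55 p [0.5649 0.0125 0.073 ] F bay [-6.  -0.7 18. ] grip 9.102209347765893 op 0.003 j [-0.05 -0.17  2.1  -0.03  0.86  0.07]
```

```bash
python3 -m crank '[[-6,0,0.1,0,0,0,1],[-10,0,0,0,0,0,1],[-10,0,0,0,0,0,1],[-10,0,0,0,0,0,1],[0,0,0,0,0,0,1]]'>/dev/null
python3 -c "
from h import *
st()"
python3 -m crank '[[-10,0,0,0,0,0,1],[-10,0,0,0,0,0,1],[-10,0,0,0,0,0,1],[-8,0,0,0,0,0,1],[-3,0,0,0,0,0,1],[0,0,0,0,0,0,1]]'>/dev/null
python3 -c "
from h import *
st()
p=viewer.read_camera('scene')
print([((RB.T@(np.array(d['at'])-BAY))*1000).round(1) for d in place_of(p,'cover_top')][:1])"
```

```text
t 46.17 p [ 0.561 -0.024  0.073] F bay [-5.1 -3.3 17. ] grip 8.784348552580923 op 0.001 j [-0.14 -0.18  2.11  0.01  0.86 -0.03]
t 46.92 p [ 0.5565 -0.0644  0.0731] F bay [-4.1 -0.1 15.3] grip 7.603329757112078 op 0.007 j [-0.23 -0.19  2.12  0.05  0.86 -0.15]
[array([-3.4, 27.1, 19.4])]
```

```bash
python3 -m crank '[[-1.5,0,0,0,0,0,1],[-1.5,0,0,0,0,0,1],[-1.5,0,0,0,0,0,1],[-1.5,0,0,0,0,0,1],[0,0,0,0,0,0,1]]'>/dev/null
python3 -c "
from h import *
st()"
```

```text
t 47.65 p [ 0.5563 -0.0683  0.0732] F bay [-1.7 10.3 14.5] grip 6.88820884533925 op 0.004 j [-0.25 -0.19  2.12  0.06  0.86 -0.16]
```

```bash
python3 -m crank '[[1,0,-1,0,0,0,1],[0,0,-10,0,0,0,1],[0,0,-50,0,0,0,1],[0,0,-50,0,0,0,1],[0,-20,-20,0,0,0,1],[0,0,0,0,0,0,1],[0,0,0,0,0,0,1]]'>/dev/null
python3 - <<'E'
from h import *
st()
for c in ("scene","top"):
    p=viewer.read_camera(c)
    for n in ("cover_top","cover_grip"): print(c,n,[((RB.T@(np.array(d["at"])-BAY))*1000).round(1).tolist() for d in place_of(p,n)][:1])
    for s in silhouettes(p,"cover_top")[:1]:
        r=rect(p,s["mask"],np.array([.558,-.024,.071]),Rbay(0)); print(c,s["confidence"],r)
E
```

```text
t 48.52 p [ 0.4923 -0.0619  0.1874] F bay [ 0.4 -0.3 -0.5] grip 0.0 op 0.005 j [-0.27 -0.53  2.16  0.06  1.17 -0.17]
scene cover_top [[-3.6, 23.5, 17.9]]
scene cover_grip [[-0.0, -20.5, 18.5]]
scene 0.56 (array([ 0.55912453, -0.02580526,  0.07140929]), array([124.4,  96.7]), 84.2, 861)
top cover_top [[-1.3, 18.1, 19.9]]
top cover_grip [[-5.3, -17.6, 19.6]]
top 0.72 (array([ 0.56259054, -0.02679084,  0.07267082]), array([121.2,  95.3]), 85.3, 1548)
```

Cover is shut: it ran onto its stop, and its centre and size match the start. Handing in.

```bash
python3 -c "
from bench import bot
print(bot.finish_job())"
```

```text
the job is handed in; nothing more can be done
None
```

The cell is seated under the lip, the cover is slid shut against its stop, and the job was handed in at about 49 s of the 72 s allowed; the hand-in returned no verdict.

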